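# Cover the four pots from the pile of lids

### The arm

A 6-joint arm with a two-finger parallel gripper is mounted at the origin on the work surface. World frame = base frame: x ahead of the robot, y to its left, z up, the work surface at z = 0. Lengths are in mm, angles in rad, forces in N, time in s.
With the tool pointing down it reaches from about 350 to 975 mm from the base axis. Payload 4.9 kg.
Tool frame: the origin (TCP) lies between the finger pads; the fingertips stand robot.finger_overhang ahead of it and the grasp point (between the pads) lies 2 mm behind it (robot.finger_overhang is the distance from the TCP to the fingertips, in mm); z points along the fingers, y is the direction in which the jaws open and shut (so a half turn about z gives the same grasp; the last joint's range is limited). The gripper opens to 85 mm and grips with 20 to 120 N. Pads are 22 mm wide; open, the fingers measure 114 mm over their backs; the gripper's body (76 mm by 85 mm) begins 54 mm behind the grasp point. The pads swing forward as they close: fully open they stand 13 mm farther back than shut.
Start: joints at [-1.349, 0.053, 1.613, -0, 1.476, -0.119], TCP at [208.895, -589.037, 248.304] pointing down, gripper open.
Joint ranges: [-3.01, 3.01], [-1.01, 2.22], [0.06, 2.58], [-1.02, 4.17], [0.09, 2.62], [-3.14, 3.14]. Speed limits (rad/s): [2.57, 2.57, 3.14, 3.14, 3.14, 3.14].

### API

Orientations are given as a rotation vector (axis times angle).
In Python, from rig import robot gives the robot as it stands.
- The arm moves only by the shell command python3 -m crank 'ROWS' [FORCE]. ROWS is JSON, a list of rows, each a list of 7 numbers: the finger opening in mm, from 0 to 85.4, then the shift along the world's x, y, z in mm, then the turn, a rotation vector about the world's x, y, z in degrees. A call has 1 to 20 rows; each row shifts and turns the commanded pose from where the row before left it; what a row does not reach is not made up. A row lasts 1/10 s, in which the tool goes at most 50 mm and 8.59 degrees, less where a joint would pass 70% of its speed; a pose out of reach is approached as far as the arm can. A call with a gripper value outside its range is refused whole. The fingers move at their own pace and stop on an object; FORCE is the grip in N (left out, the last holds). Time passes only in rows, so rows that do not move let the fingers close. It gives the time, the measured TCP pose, the force and the opening at its end, in the units of the state.
- robot.sense(): the state, without advancing time (a new reading comes with each control period).
- robot.snapshot(name): name is "side" or "top"; returns a dict with "color" (400x640x3 uint8, red, green, blue), "fx", "fy", "cx", "cy" (pixels), "world_to_cam" (4x4, takes a point from world to camera coordinates). Camera axes: x right, y up, looking along -z (the intrinsics and any distortion apply to the point x, -y, -z); pixel columns grow to the right and rows downward; lengths in mm; the calibration is good to about 2 mm. A picture is of the moment at which its call begins. There is no depth.
- robot.job_done(): hands the job in, once; it reports no verdict.
Trained networks look in a picture, given as the dict that the camera call returned (one of the last four; its "shot" number tells which), for a name from the list of things; names that differ only in an ending like _2 or _b are one class to them, and where a whole thing is asked for, a point or a joint stands for the part that bears it (a point fixed in the world has none). Each returns a list of dicts, best first, with "confidence" (0 to 1); they miss things now and then, are a little off and sometimes report something else, mostly with a low value. They report only what shows in the picture. A call takes as long as a camera call. They do not tell look-alikes from the thing itself.
- robot.silhouettes(picture, name): "mask" (400x640 bool, what is visible of it) and "xy" ([column, row] in pixels, amid what is visible of it).
The state is a dict: "time_s": time; "q": joint angles; "qd": joint speeds; "joint_torque": joint torques, N m; "eef_pos": TCP position; "tool_rot": TCP orientation; "ft_force": force on the tool from outside, world axes, zero at the start; "torque": the same for the moment, N m; "opening": finger opening in mm.
Only numpy, scipy, OpenCV 4.12 (cv2) and the standard library are available. Lean on these libraries where they do the work, as an engineer would, in place of code of your own. Each camera call takes 0.05 s, during which the arm holds its last target.

### The job

The side dishes are ready before the cheese, so cover the pots to keep them warm: take the pile of lids apart and put each lid on the pot it was made for, set down gently, not dropped, so that it sits fully home and level on the rim. Leave the paper cup and the mustard jar standing where they are.

Things in the scene. Friction and masses are not known exactly. Their poses are not given: they have to be found in the camera images.
- lid_a: The largest of 4 loose round steel lids, piled with the largest lowest, each hollow over the knob of the next. Flange 184 mm wide. Origin: on the axis (z up), lower edge of the skirt, 156 mm wide there, 164 mm at the flange, whose underside is 12 mm up. Flat top 34 mm up; round black knob 28 mm wide from 43 to 62 mm up, on a 17 mm stem. 0.1 to 0.4 kg.
- lid_b: The second largest of 4 loose round steel lids, piled with the largest lowest, each hollow over the knob of the next. Flange 156 mm wide. Origin: on the axis (z up), lower edge of the skirt, 128 mm wide there, 136 mm at the flange, whose underside is 12 mm up. Flat top 34 mm up; round black knob 28 mm wide from 43 to 62 mm up, on a 17 mm stem. 0.1 to 0.4 kg.
- lid_c: The second smallest of 4 loose round steel lids, piled with the largest lowest, each hollow over the knob of the next. Flange 128 mm wide. Origin: on the axis (z up), lower edge of the skirt, 100 mm wide there, 108 mm at the flange, whose underside is 12 mm up. Flat top 34 mm up; round black knob 28 mm wide from 43 to 62 mm up, on a 17 mm stem. 0.1 to 0.4 kg.
- lid_d: The smallest of 4 loose round steel lids, piled with the largest lowest, each hollow over the knob of the next. Flange 100 mm wide. Origin: on the axis (z up), lower edge of the skirt, 72 mm wide there, 80 mm at the flange, whose underside is 12 mm up. Flat top 34 mm up; round black knob 28 mm wide from 43 to 62 mm up, on a 17 mm stem. 0.1 to 0.4 kg.
- pot_a: The largest of 4 open steel pots, with boiled potatoes in it; stands firm. 170 mm wide inside, wall 3 mm, rim 96 mm above the table; loop handles below the rim reach 30 mm out along its y. Origin: centre of its underside, z up. lid_a belongs on it: skirt inside with 3 mm to spare all round, flange on the rim, lid origin 84 mm above the pot's.
- pot_b: The second largest of 4 open steel pots, with eggs in it; stands firm. 142 mm wide inside, wall 3 mm, rim 87 mm above the table; loop handles below the rim reach 30 mm out along its y. Origin: centre of its underside, z up. lid_b belongs on it: skirt inside with 3 mm to spare all round, flange on the rim, lid origin 75 mm above the pot's.
- pot_c: The second smallest of 4 open steel pots, with pearl onions in it; stands firm. 114 mm wide inside, wall 3 mm, rim 78 mm above the table; loop handles below the rim reach 30 mm out along its y. Origin: centre of its underside, z up. lid_c belongs on it: skirt inside with 3 mm to spare all round, flange on the rim, lid origin 66 mm above the pot's.
- pot_d: The smallest of 4 open steel pots, with gherkins in it; stands firm. 86 mm wide inside, wall 3 mm, rim 68 mm above the table; loop handles below the rim reach 30 mm out along its y. Origin: centre of its underside, z up. lid_d belongs on it: skirt inside with 3 mm to spare all round, flange on the rim, lid origin 56 mm above the pot's.
- cup: A plain pale paper cup, 78 mm across the rim, 94 mm high, empty, standing loose among the pots. Origin: centre of its underside. To be left alone.
- jar: A small mustard jar with a white screw cap, 69 mm across, 86 mm high, standing loose beside the pots. Origin: centre of its underside. To be left alone.
There are look-alikes about, which are no part of the job. Leave any orange look-alike of the lid_a alone.

How it is judged:
By the outcome, as a careful person would: the job done as asked, in the order asked, and still so for the second after the job is handed in, with the robot touching nothing.
It also fails if it takes over 123 s, if anything falls off the work surface, if the arm or the gripper's body presses on something with over 40 N, if the wrist force passes 120 N, or if a joint passes its speed limit or range.

## Working session

There is one attempt and no reset: what is moved stays moved. The work goes in short steps, Python scripts to look and compute and a shell command to move; the robot and the scene stay as the last step left them, time stands still between calls to the robot, and variables do not carry over. Pictures are saved under pics/ and viewed, and the job is handed in when it is done.

```bash
ls; mkdir -p pics; python3 - <<'E'
from rig import robot
import cv2
print(robot.sense(), robot.finger_overhang)
for n in("top","side"):
    p=robot.snapshot(n); cv2.imwrite(f"pics/{n}0.png",p["color"][:,:,::-1])
    print(n,p["fx"],p["fy"],p["cx"],p["cy"],p["world_to_cam"].tolist() if hasattr(p["world_to_cam"],'tolist') else p["world_to_cam"],[k for k in p])
    for o in("lid_a","pot_a","cup","jar"):
        for d in robot.silhouettes(p,o): print(o,d["xy"],d["confidence"],d["mask"].sum())
E
```

```text
pics
{'time_s': 0.0, 'q': array([-1.34898110e+00,  5.33604578e-02,  1.61428568e+00,  6.72344898e-06,
        1.47601289e+00, -1.19005462e-01]), 'qd': array([ 0.00036745, -0.00015146, -0.00134724, -0.00123038,  0.00078464,
       -0.0001078 ]), 'joint_torque': array([-9.83018595e-05, -3.93685305e+01, -3.70175064e+01, -2.67495977e-05,
        7.05239800e-03,  3.13711084e-06]), 'eef_pos': array([ 208.78149169, -588.47315817,  247.06572734]), 'tool_rot': array([-3.09405358e+00, -5.32421505e-01,  1.56177908e-04]), 'ft_force': array([-0.14808831, -0.10159175,  0.40035325]), 'torque': array([ 0.02026208, -0.07035339, -0.02542562]), 'opening': 85.77644109836379} 17.0
top 365.3269673356634 365.3269673356634 317.9876379298435 203.62575424248965 [[-0.008334773115675983, -0.9999192481246987, -0.009593163547412291, 82.46216437308725], [0.9895034682209947, -0.009631281899562215, 0.14418781081490253, -432.500564755655], [-0.1442685618412174, -0.008290695912187458, 0.9895038385097648, -952.5752883006788], [0.0, 0.0, 0.0, 1.0]] ['color', 'fx', 'fy', 'cx', 'cy', 'world_to_cam', 'shot']
lid_a [337.6, 2
[... 418 characters left out ...]
260709937857, 428.9057082005882], [0.09188241510153486, -0.5096456270508053, 0.8554641761190828, -76.13161223974193], [-0.13822309979003214, 0.8442535929167037, 0.5178129445385387, -1271.1399065704832], [0.0, 0.0, 0.0, 1.0]] ['color', 'fx', 'fy', 'cx', 'cy', 'world_to_cam', 'shot']
lid_a [307.2, 196.5] 0.93 926
lid_a [312.8, 183.6] 0.93 753
lid_a [309.5, 158.1] 0.79 695
lid_a [405.5, 286.0] 0.77 4206
lid_a [307.8, 173.3] 0.56 659
lid_a [253.6, 152.6] 0.17 759
pot_a [198.9, 221.1] 0.95 3706
pot_a [292.0, 252.5] 0.73 2841
pot_a [327.2, 137.4] 0.68 1717
pot_a [254.9, 153.5] 0.55 771
cup [235.3, 177.9] 0.67 891
cup [290.2, 251.5] 0.35 2863
jar [185.4, 273.5] 0.77 1296
jar [234.8, 179.8] 0.53 865
```

View pics/top0.png

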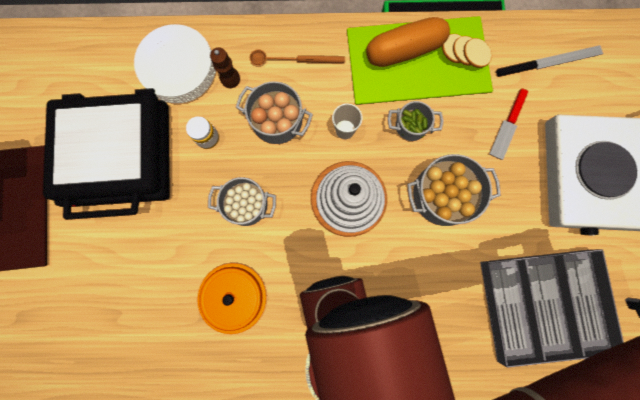

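View pics/side0.png

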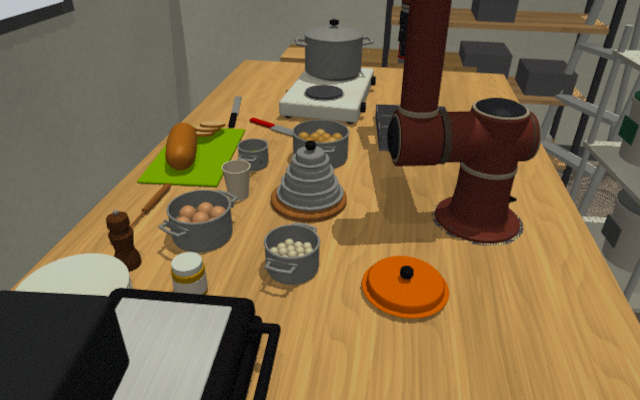

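The top view shows the pots: eggs (273,111), onions (242,202), gherkins (412,120) and potatoes (452,190). The steel lid pile is at (350,197) on a wooden board. The orange lid at (232,298) is the look-alike. I'll measure the circles next.

```bash
cat > h.py <<'E'
import numpy as np, cv2
from scipy.optimize import minimize
from rig import robot
def proj(p,P):
    P=np.atleast_2d(np.asarray(P,float)); W=np.asarray(p["world_to_cam"])
    c=P@W[:3,:3].T+W[:3,3]
    return np.stack([p["cx"]+p["fx"]*c[:,0]/-c[:,2], p["cy"]-p["fy"]*c[:,1]/-c[:,2]],1)
def ray(p,uv):
    W=np.asarray(p["world_to_cam"]);R=W[:3,:3];o=-R.T@W[:3,3]
    d=R.T@np.array([(uv[0]-p["cx"])/p["fx"],-(uv[1]-p["cy"])/p["fy"],-1]); return o,d
def atz(p,uv,z):
    o,d=ray(p,uv); return o+d*(z-o[2])/d[2]
def tri(ps,uvs):
    A=np.zeros((3,3));b=np.zeros(3);M=[]
    for p,u in zip(ps,uvs):
        o,d=ray(p,u);d=d/np.linalg.norm(d);Q=np.eye(3)-np.outer(d,d);A+=Q;b+=Q@o;M.append((Q,o))
    x=np.linalg.solve(A,b); return x,[np.linalg.norm(Q@(x-o)) for Q,o in M]
def circ(c,r,n=180):
    t=np.linspace(0,2*np.pi,n,endpoint=False); return np.stack([c[0]+r*np.cos(t),c[1]+r*np.sin(t),np.full(n,c[2])],1)
def fitdisc(p,xy0,cands):  pass
def snap(tag):
    r={}
    for n in("top","side"):
        p=robot.snapshot(n);r[n]=p;np.save(f"pics/{tag}_{n}.npy",p,allow_pickle=True)
    return r
def load(tag): return {n:np.load(f"pics/{tag}_{n}.npy",allow_pickle=True).item() for n in("top","side")}
def crop(p,box,s,circles=(),pts=(),out=None):
    u0,v0,u1,v1=box; im=cv2.resize(p["color"][v0:v1,u0:u1,::-1],None,fx=s,fy=s,interpolation=cv2.INTER_CUBIC).copy()
    f=lambda q:((q-[u0,v0]+.5)*s).astype(int)
    for c,r,col in circles: cv2.polylines(im,[f(proj(p,circ(c,r)))],True,col,1)
    for P,col in pts: cv2.circle(im,tuple(int(v) for v in f(proj(p,P))[0]),3,col,-1)
    if out: cv2.imwrite(out,im)
    return im
E
python3 - <<'E'
from h import *
r=snap("s0")
G={'a':(96,85),'b':(87,71),'c':(78,57),'d':(68,43)}
uv={'a':(452,188),'b':(275,111),'c':(242,200),'d':(413,119)}
for k,(z,ri) in G.items(): print(k,atz(r["top"],uv[k],z).round(1))
k,e=tri([r["top"],r["side"]],[(354,188.5),(310.5,146.5)]);print("knob",k,e)
crop(r["top"],(190,70,510,250),2.5,out="pics/c_top.png")
crop(r["side"],(150,100,390,300),3.2,out="pics/c_side.png")
E
```

```text
a [ 460.4 -260.5   96. ]
b [673.6 189.6  87. ]
c [437.8 273.8  78. ]
d [ 654.5 -178.1   68. ]
knob [446.16497037  -6.71455731 169.7113486 ] [np.float64(1.6388304798569742), np.float64(1.6388304798568476)]
```

View pics/c_top.png

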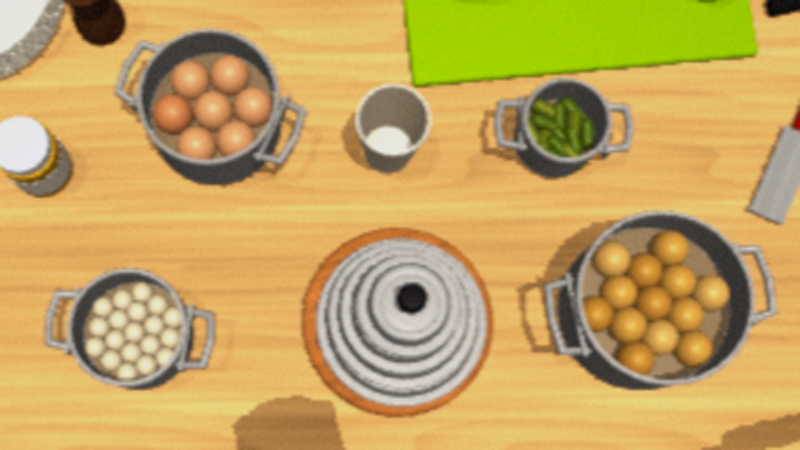

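View pics/c_side.png

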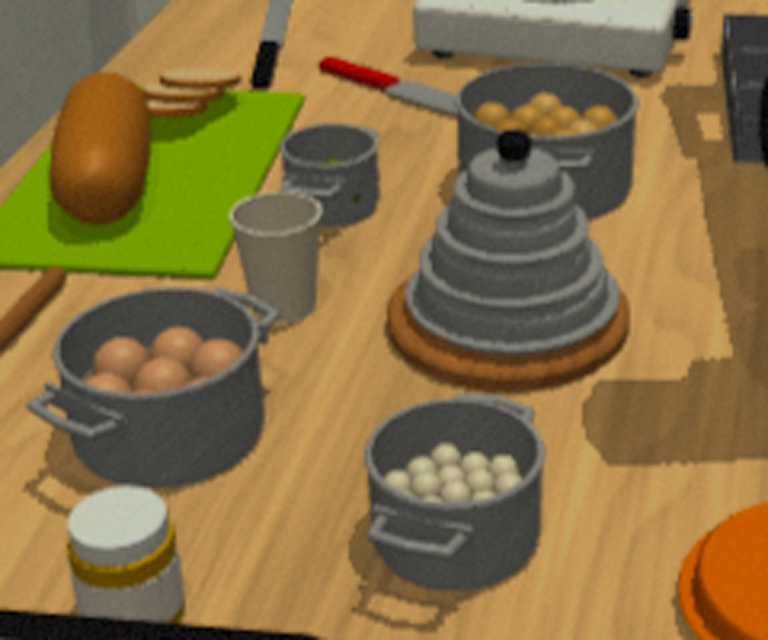

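```bash
cat >> h.py <<'E'
def gm(p,s=1.0):
    im=cv2.GaussianBlur(p["color"].astype(np.float32),(0,0),s); g=0
    for c in range(3):
        g=np.maximum(g,np.hypot(cv2.Sobel(im[...,c],cv2.CV_32F,1,0),cv2.Sobel(im[...,c],cv2.CV_32F,0,1)))
    return np.minimum(g,150)
def samp(g,uv): return cv2.remap(g,uv[:,0].astype(np.float32)[None],uv[:,1].astype(np.float32)[None],cv2.INTER_LINEAR)[0]
def fitc(p,x0,z,radii,rng=12,s=1.0):
    g=gm(p,s); best=None
    def cost(q): return -sum(samp(g,proj(p,circ((q[0],q[1],z),r))).mean() for r in radii)
    xs=np.arange(-rng,rng+.1,2.)
    b=min(((cost((x0[0]+a,x0[1]+c)),x0[0]+a,x0[1]+c) for a in xs for c in xs))
    o=minimize(cost,b[1:],method="Nelder-Mead",options=dict(initial_simplex=[b[1:],(b[1]+2,b[2]),(b[1],b[2]+2)],xatol=.05))
    return o.x,-o.fun
E
python3 - <<'E'
from h import *
r=load("s0")
G={'a':(96,85,(460,-260)),'b':(87,71,(674,190)),'c':(78,57,(438,274)),'d':(68,43,(654,-178))}
cs=[]
for k,(z,ri,x0) in G.items():
    o=[]
    for n in r:
        for rad in([ri,ri+3],[ri+3]):
            x,f=fitc(r[n],x0,z,rad); o.append(x.round(1).tolist()+[round(f)])
    print(k,o)
    m=np.array(o[0][:2]); cs+= [((*m,z),ri+3,(0,255,0))]
    m=np.array(o[2][:2]); cs+= [((*m,z),ri+3,(0,0,255))]
crop(r["top"],(190,70,510,250),2.5,cs,out="pics/d_top.png")
crop(r["side"],(150,100,390,300),3.2,cs,out="pics/d_side.png")
E
```

```text
a [[461.4, -267.3, 288], [460.8, -268.0, 147], [456.7, -271.9, 245], [456.6, -271.1, 122]]
b [[680.1, 197.3, 283], [681.6, 199.4, 143], [684.4, 195.0, 272], [685.7, 194.3, 138]]
c [[435.8, 275.7, 279], [436.1, 276.5, 144], [437.9, 278.0, 274], [439.2, 278.0, 139]]
d [[662.7, -189.1, 288], [655.2, -190.8, 144], [656.7, -185.0, 232], [657.1, -185.2, 122]]
```

View pics/d_top.png

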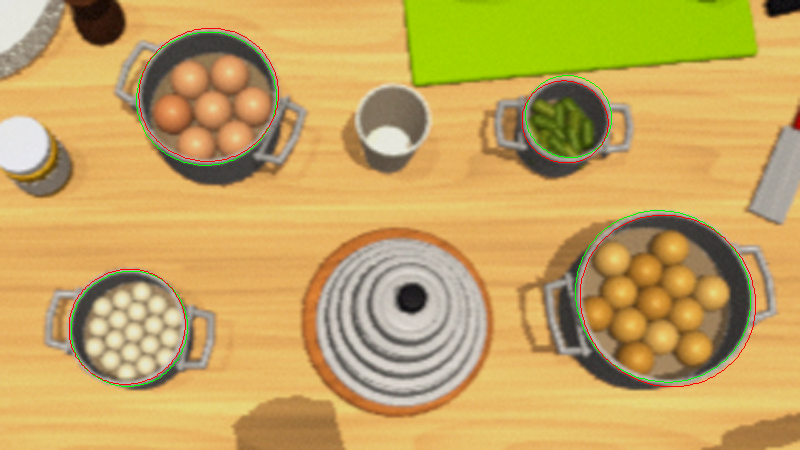

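View pics/d_side.png

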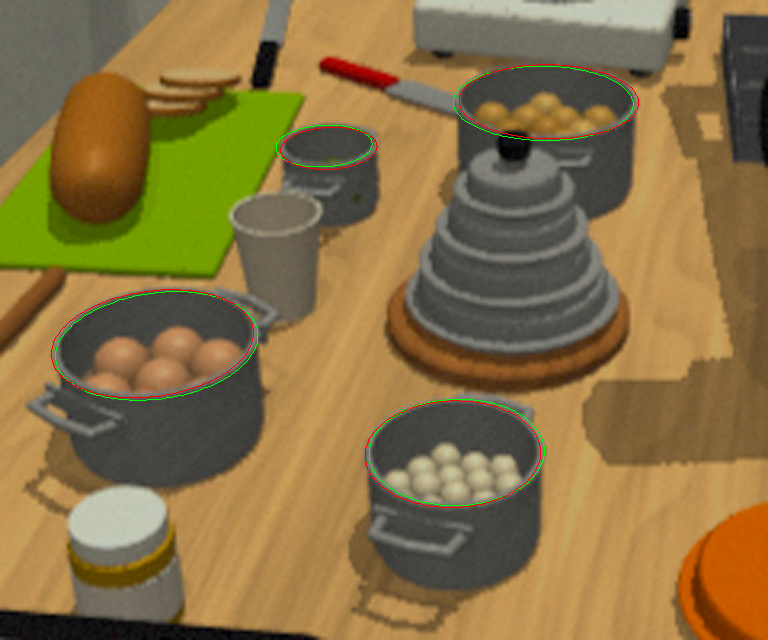

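```bash
python3 -m crank '[[60,0,0,40,0,0,0],[60,15,36,3,0,0,-1.2],[60,15,36,3,0,0,-1.2],[60,15,36,3,0,0,-1.2],[60,15,36,3,0,0,-1.2],[60,15,36,3,0,0,-1.2],[60,15,36,3,0,0,-1.2],[60,15,36,3,0,0,-1.2],[60,15,36,3,0,0,-1.2],[60,15,36,3,0,0,-1.2],[60,15,36,3,0,0,-1.2],[60,15,36,3,0,0,-1.2],[60,15,36,3,0,0,-1.2],[60,15,36,3,0,0,-1.2],[60,15,36,3,0,0,-1.2],[60,15,36,3,0,0,-1.2],[60,13,39,0,0,0,-1.2],[60,0,0,0,0,0,0]]'
python3 - <<'E'
from h import *
r=snap("s1"); print(robot.sense()["q"])
for n in r: cv2.imwrite(f"pics/s1_{n}.png",r[n]["color"][...,::-1])
E
```

```text
time_s: 2.4
eef_pos: [447.5, -6.3, 333.5]
tool_rot: [-3.14, -0.019, -0.001]
ft_force: [0.2, -0.1, 0.5]
opening: 60.0
[-1.87393315e-01 -4.24852985e-01  1.88974197e+00 -4.91785457e-04
  1.67681710e+00  1.37524439e+00]
```

View pics/s1_top.png

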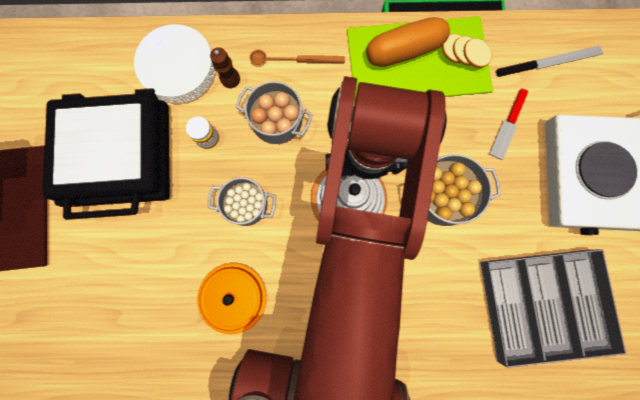

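View pics/s1_side.png

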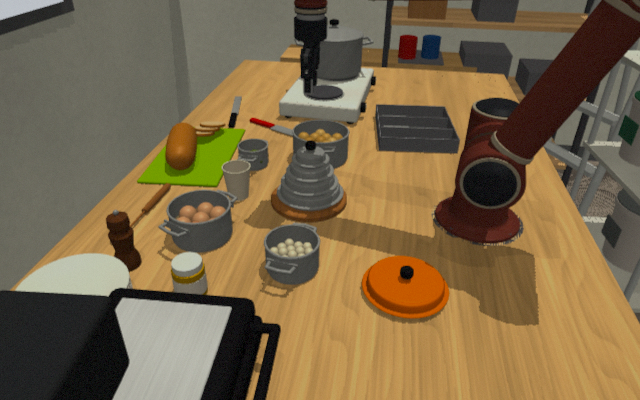

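```bash
python3 - <<'E'
from h import *
r=load("s1")
for n in r: print(n,proj(r[n],[[447.5,-6.3,333.5],[447.5,-6.3,316.5],[446,-7,170]]).round(1).tolist())
# knob dark blob
k=[]
for n,b in(("top",(344,178,366,200)),("side",(300,138,322,156))):
    p=r[n];c=p["color"].astype(int).max(2)[b[1]:b[3],b[0]:b[2]]
    m=(c<60); nn,lab,st,ce=cv2.connectedComponentsWithStats(m.astype(np.uint8)); i=1+st[1:,4].argmax(); print(n,st[i],ce[i]+b[:2]); k.append(ce[i]+b[:2])
print(tri([r["top"],r["side"]],k))
cv2.imwrite("pics/g1.png",np.hstack([crop(r["side"],(270,60,350,170),5,pts=[([447.5,-6.3,333.5],(0,255,0)),([447.5,-6.3,316.5],(0,0,255))]),crop(r["top"],(310,110,400,220),5,pts=[([447.5,-6.3,333.5],(0,255,0))])]))
E
```

```text
top [[361.5, 172.5], [360.5, 174.6], [354.2, 189.2]]
side [[309.5, 85.3], [309.5, 92.1], [310.0, 146.2]]
top [ 5  6 11 11 97] [354.07216495 188.96907216]
side [ 5  3 12 11 97] [310.09278351 145.40206186]
(array([445.86924518,  -6.49589296, 172.69342363]), [np.float64(0.2891627900244464), np.float64(0.28916279002443523)])
```

View pics/g1.png

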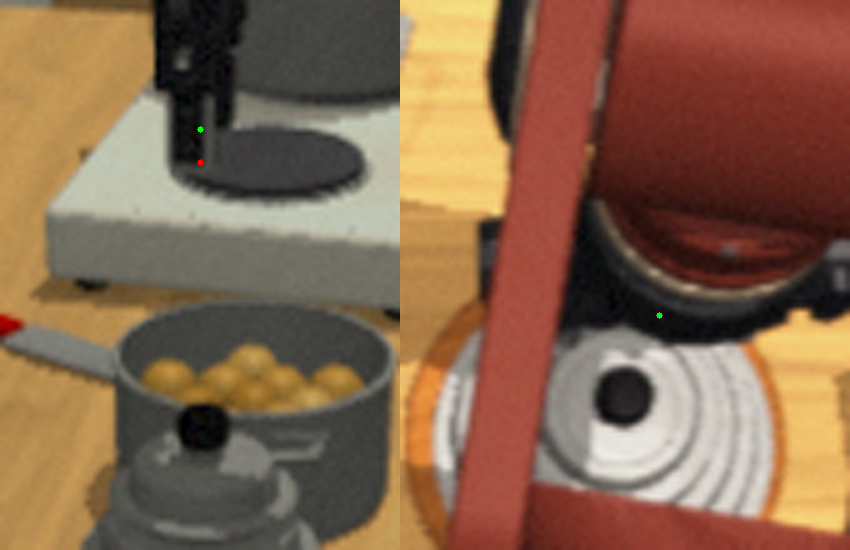

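```bash
python3 -m crank '[[60,-1.5,0,-40,0,0,0],[60,0,0,-40,0,0,0],[60,0,0,-30,0,0,0],[60,0,0,-20,0,0,0],[60,0,0,-16,0,0,0],[60,0,0,-10,0,0,0],[60,0,0,0,0,0,0],[60,0,0,0,0,0,0]]' 60
python3 - <<'E'
from h import *
r=snap("s2"); 
for n,b in(("top",(310,110,400,230)),("side",(260,90,360,210))): cv2.imwrite(f"pics/s2_{n}.png",crop(r[n],b,5))
E
```

```text
time_s: 3.3
eef_pos: [445.7, -10.7, 178.0]
tool_rot: [3.141, 0.007, 0.001]
ft_force: [0.4, 0.9, 0.8]
opening: 60.0
```

View pics/s2_side.png

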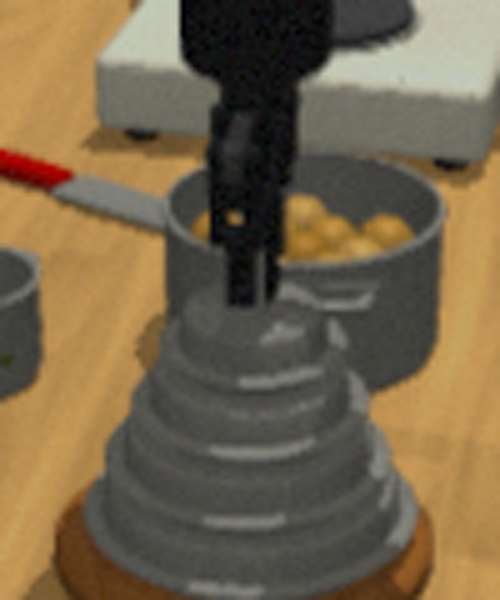

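View pics/s2_top.png

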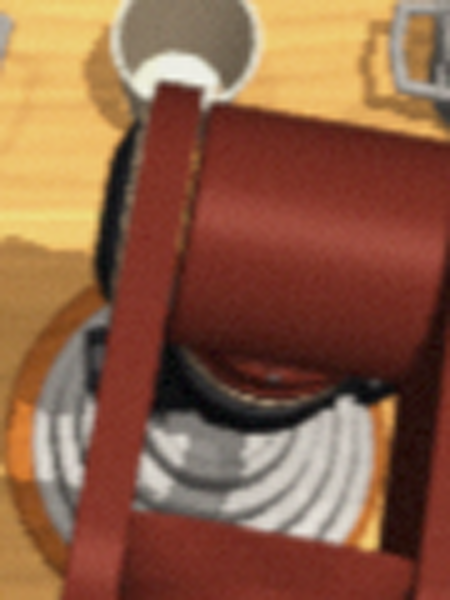

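```bash
python3 -m crank '[[60,0,4,0,0,0,0],[60,0,0,-2,0,0,0],[60,0,0,0,0,0,0]]' 60; python3 -m crank '[[40,0,0,0,0,0,0],[30,0,0,0,0,0,0],[24,0,0,0,0,0,0],[20,0,0,0,0,0,0],[20,0,0,0,0,0,0],[20,0,0,0,0,0,0]]' 60
```

```text
time_s: 3.7
eef_pos: [445.4, -5.8, 175.3]
tool_rot: [3.142, 0.01, 0.0]
ft_force: [0.1, -0.6, 0.5]
opening: 60.4
time_s: 4.3
eef_pos: [445.5, -6.1, 175.6]
tool_rot: [3.141, 0.009, 0.001]
ft_force: [-0.5, -1.1, 2.2]
opening: 26.1
```

```bash
python3 -m crank '[[20,0,0,5,0,0,0],[20,0,0,15,0,0,0],[20,0,0,25,0,0,0],[20,0,0,30,0,0,0],[20,0,0,30,0,0,0],[20,0,0,30,0,0,0],[20,0,0,0,0,0,0],[20,0,0,0,0,0,0]]' 60
python3 - <<'E'
from h import *
r=snap("s3"); 
for n,b in(("top",(280,80,440,230)),("side",(230,40,390,210))): cv2.imwrite(f"pics/s3_{n}.png",crop(r[n],b,3.5))
E
```

```text
time_s: 5.1
eef_pos: [445.6, -6.0, 311.3]
tool_rot: [3.141, 0.009, 0.003]
ft_force: [0.2, -0.2, -1.2]
opening: 25.9
```

View pics/s3_side.png

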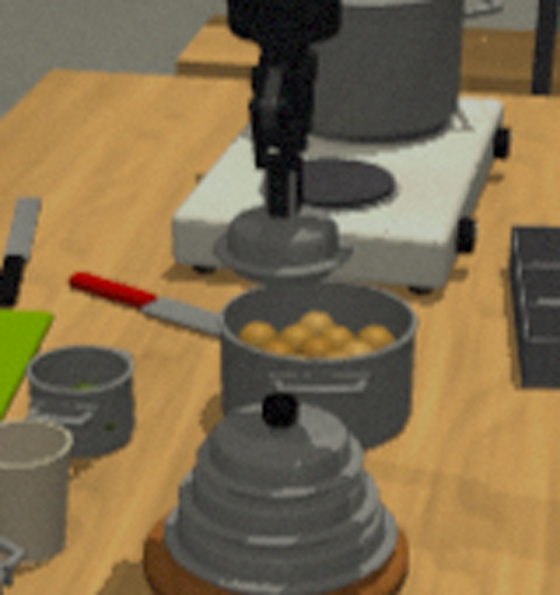

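View pics/s3_top.png

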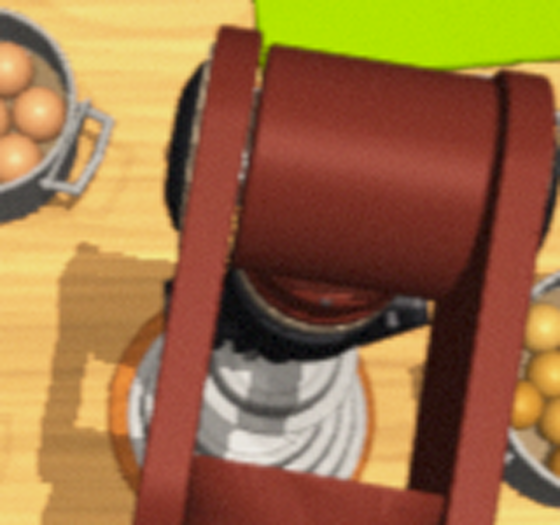

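```bash
python3 - <<'E'
from h import *
r=load("s0")
ims=[]
for n,b in(("top",(385,92,445,152)),("side",(228,130,288,180))):
    a=crop(r[n],b,6); c=crop(r[n],b,6,[((657,-186,68),46,(0,255,0)),((657,-186,68),43,(0,0,255))]); ims.append(np.hstack([a,c]))
w=max(i.shape[1] for i in ims)
cv2.imwrite("pics/pd.png",np.vstack([cv2.copyMakeBorder(i,0,0,0,w-i.shape[1],0) for i in ims])[:600])
E
```

```text
(no output)
```

View pics/pd.png

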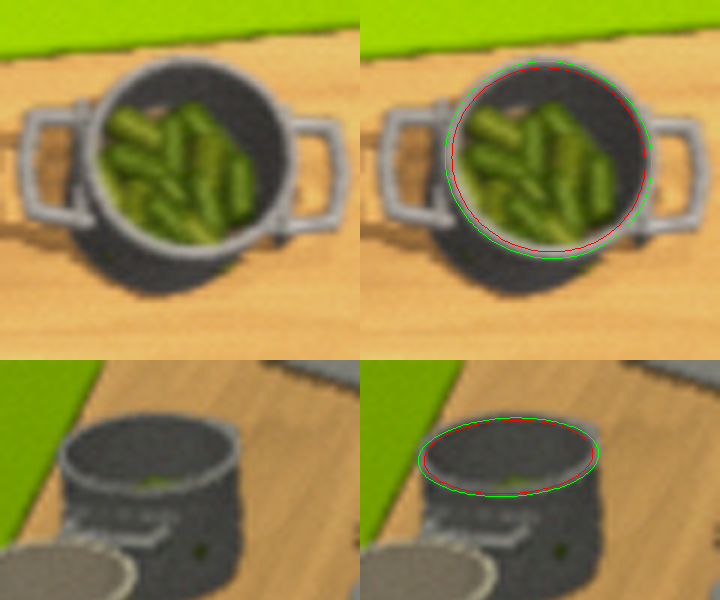

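```bash
cat >> h.py <<'E'
def fitridge(p,x0,z,r,rng=10,s=1.0,vis=None):
    im=cv2.GaussianBlur(cv2.cvtColor(p["color"],cv2.COLOR_RGB2GRAY).astype(np.float32),(0,0),s)
    g=np.clip(-cv2.Laplacian(im,cv2.CV_32F,ksize=3),-15,15)
    def cost(q): return -samp(g,proj(p,circ((q[0],q[1],z),r))).mean()
    xs=np.arange(-rng,rng+.1,1.)
    b=min(((cost((x0[0]+a,x0[1]+c)),x0[0]+a,x0[1]+c) for a in xs for c in xs))
    o=minimize(cost,b[1:],method="Nelder-Mead",options=dict(initial_simplex=[b[1:],(b[1]+1,b[2]),(b[1],b[2]+1)],xatol=.05))
    return o.x,-o.fun
E
python3 - <<'E'
from h import *
r=load("s0")
G={'a':(96,85,(460,-268)),'b':(87,71,(680,196)),'c':(78,57,(437,276)),'d':(68,43,(657,-186))}
for k,(z,ri,x0) in G.items():
    print(k,[[*x.round(1),round(float(f),1)] for n in r for s in(.8,1.2) for dr in (1.5,) for x,f in [fitridge(r[n],x0,z,ri+dr,s=s)]])
E
```

```text
a [[np.float64(460.5), np.float64(-270.7), 14.2], [np.float64(460.5), np.float64(-271.0), 13.8], [np.float64(459.6), np.float64(-277.8), 10.6], [np.float64(460.1), np.float64(-279.5), 8.8]]
b [[np.float64(683.8), np.float64(195.4), 13.8], [np.float64(684.5), np.float64(195.3), 13.3], [np.float64(684.3), np.float64(189.9), 12.6], [np.float64(685.2), np.float64(189.7), 12.4]]
c [[np.float64(437.5), np.float64(279.0), 12.6], [np.float64(437.5), np.float64(279.6), 10.3], [np.float64(437.6), np.float64(274.5), 12.5], [np.float64(437.9), np.float64(273.5), 11.4]]
d [[np.float64(659.9), np.float64(-188.3), 13.9], [np.float64(660.4), np.float64(-188.5), 13.9], [np.float64(659.3), np.float64(-195.7), 11.3], [np.float64(659.0), np.float64(-196.7), 9.0]]
```

```bash
python3 -m crank '[[20,14,-12,0,0,0,0],[20,26.8,-22.8,0,0,0,0],[20,26.8,-22.8,0,0,0,0],[20,26.8,-22.8,0,0,0,0],[20,26.8,-22.8,0,0,0,0],[20,26.8,-22.8,0,0,0,0],[20,26.8,-22.8,0,0,0,0],[20,26.8,-22.8,-30,0,0,0],[20,13,-11,-40,0,0,0],[20,0,0,-40,0,0,0],[20,0,0,-30,0,0,0],[20,0,0,-11,0,0,0],[20,0,0,0,0,0,0],[20,0,0,0,0,0,0]]' 60
python3 - <<'E'
from h import *
r=snap("s4"); print(robot.sense()["eef_pos"])
for n,b in(("top",(340,60,500,200)),("side",(180,80,340,220))): cv2.imwrite(f"pics/s4_{n}.png",crop(r[n],b,4))
E
```

```text
time_s: 6.6
eef_pos: [660.5, -188.7, 160.6]
tool_rot: [3.141, 0.009, 0.002]
ft_force: [-0.1, -0.1, -1.4]
opening: 25.8
[ 661.34620208 -189.04646289  162.33725569]
```

View pics/s4_side.png

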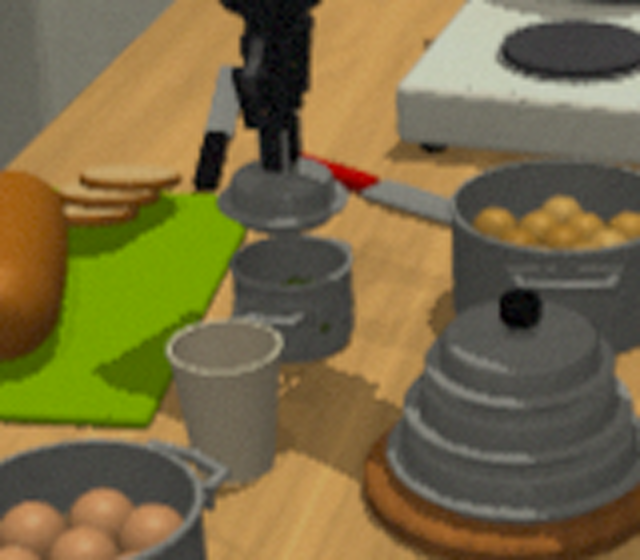

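View pics/s4_top.png

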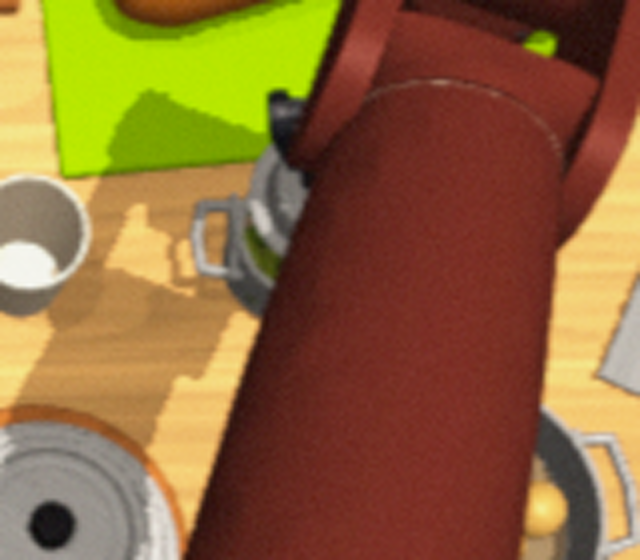

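```bash
python3 - <<'E'
from h import *
r=load("s4")
E=np.array([660.8,-188.9,161.5])
L=E+[0,0,-56+12]
for n,b in(("side",(220,100,280,180)),("top",(385,80,455,150))):
    cv2.imwrite(f"pics/s4b_{n}.png",crop(r[n],b,7,[((660,-188.4,68),46,(0,255,0)),(tuple(L+[0,0,2]),50,(0,0,255))]))
b=(220,100,280,180)
# lid flange ridge/edge fit and pot fit in side
print(fitc(r["side"],L[:2],L[2]+1,[50],8), fitridge(r["side"],(660,-188),68,44.5,8))
E
```

```text
(array([ 663.00956612, -192.41098156]), np.float64(120.11647033691406)) (array([ 656.15486336, -194.17992783]), np.float64(3.0275838375091553))
```

View pics/s4b_side.png

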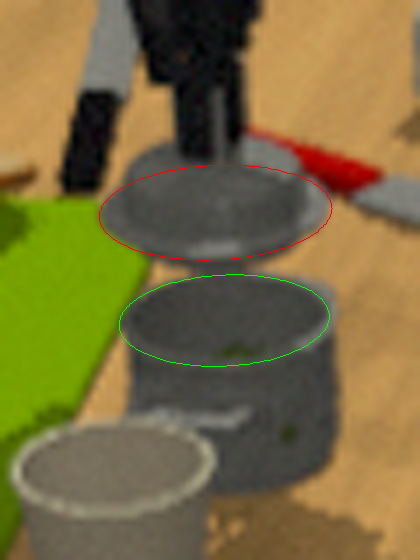

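View pics/s4b_top.png

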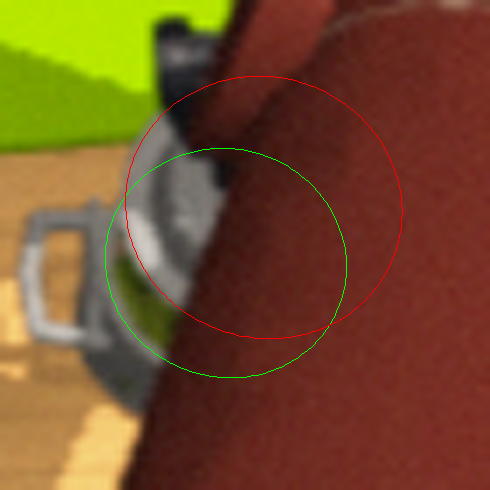

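```bash
python3 -m crank '[[20,-3,-1.5,0,0,0,0],[20,0,0,-15,0,0,0],[20,0,0,-15,0,0,0],[20,0,0,0,0,0,0],[20,0,0,0,0,0,0],[20,0,0,0,0,0,0]]' 60
python3 - <<'E'
from h import *
r=snap("s5"); print(robot.sense()["eef_pos"])
cv2.imwrite(f"pics/s5.png",np.hstack([crop(r["side"],(220,100,280,180),6),crop(r["top"],(385,80,445,160),6)]))
E
```

```text
time_s: 7.3
eef_pos: [657.1, -190.1, 129.3]
tool_rot: [3.142, 0.009, 0.0]
ft_force: [0.2, 0.7, -1.0]
opening: 25.9
[ 657.41102026 -190.30242946  129.95274953]
```

View pics/s5.png

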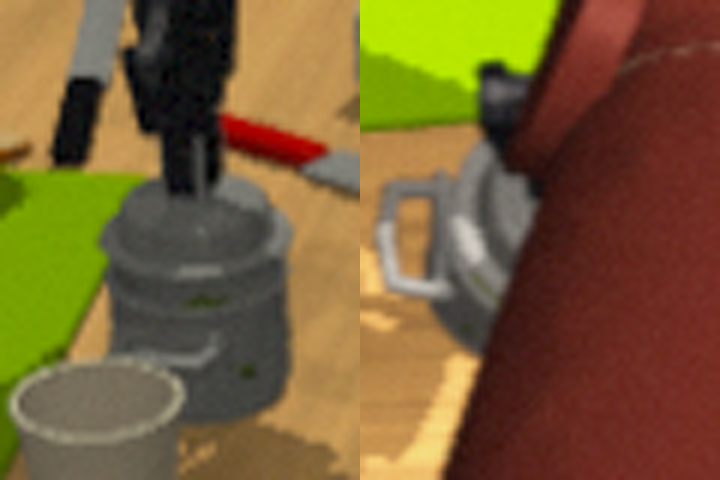

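```bash
python3 -m crank '[[20,0,0,-3,0,0,0],[20,0,0,-3,0,0,0],[20,0,0,-2,0,0,0],[20,0,0,0,0,0,0]]' 60;python3 -m crank '[[20,0,0,-2,0,0,0],[20,0,0,0,0,0,0]]' 60;python3 -m crank '[[20,0,0,-2,0,0,0],[20,0,0,0,0,0,0]]' 60
```

```text
time_s: 7.8
eef_pos: [656.6, -190.0, 120.6]
tool_rot: [-3.141, -0.009, 0.002]
ft_force: [-0.2, 0.3, -1.2]
opening: 26.1
time_s: 8.0
eef_pos: [656.9, -190.1, 119.0]
tool_rot: [-3.141, -0.009, 0.001]
ft_force: [0.7, -0.3, -0.8]
opening: 26.2
time_s: 8.2
eef_pos: [656.8, -190.1, 117.0]
tool_rot: [-3.141, -0.009, 0.001]
ft_force: [-0.2, 0.8, -0.6]
opening: 26.0
```

```bash
python3 -m crank '[[20,0,0,-1,0,0,0],[20,0,0,0,0,0,0]]' 60;python3 -m crank '[[20,0,0,-1,0,0,0],[20,0,0,0,0,0,0]]' 60;python3 -m crank '[[20,0,0,-1,0,0,0],[20,0,0,0,0,0,0]]' 60;python3 -m crank '[[20,0,0,-1,0,0,0],[20,0,0,0,0,0,0]]' 60
```

```text
time_s: 8.4
eef_pos: [656.9, -190.1, 116.1]
tool_rot: [-3.141, -0.009, 0.0]
ft_force: [-0.7, 0.2, -1.0]
opening: 26.5
time_s: 8.6
eef_pos: [656.9, -190.1, 115.2]
tool_rot: [-3.142, -0.009, 0.0]
ft_force: [0.1, -0.4, -0.8]
opening: 25.9
time_s: 8.8
eef_pos: [656.9, -190.1, 114.1]
tool_rot: [-3.142, -0.009, 0.0]
ft_force: [-0.2, -1.3, -1.6]
opening: 26.2
time_s: 9.0
eef_pos: [656.9, -190.1, 113.1]
tool_rot: [-3.141, -0.009, 0.0]
ft_force: [0.2, 0.3, -1.5]
opening: 26.1
```

```bash
python3 -m crank '[[20,0,0,-1,0,0,0],[20,0,0,0,0,0,0]]' 60;python3 -m crank '[[20,0,0,-1,0,0,0],[20,0,0,0,0,0,0]]' 60;python3 -m crank '[[20,0,0,-1,0,0,0],[20,0,0,0,0,0,0]]' 60
```

```text
time_s: 9.2
eef_pos: [657.0, -190.1, 112.3]
tool_rot: [-3.142, -0.009, -0.0]
ft_force: [0.1, -0.2, -0.8]
opening: 25.8
time_s: 9.4
eef_pos: [657.1, -190.2, 112.1]
tool_rot: [3.141, 0.009, 0.0]
ft_force: [-3.5, 0.9, 2.5]
opening: 26.0
time_s: 9.6
eef_pos: [657.1, -190.3, 112.1]
tool_rot: [3.141, 0.009, 0.0]
ft_force: [-4.6, 0.6, 6.9]
opening: 26.2
```

```bash
python3 -m crank '[[20,-1,0,0,0,0,0],[20,0,0,0,0,0,0]]' 60;python3 -m crank '[[20,-1,0,-0.5,0,0,0],[20,0,0,0,0,0,0]]' 60
python3 - <<'E'
from h import *
r=snap("s6"); print(robot.sense()["torque"])
cv2.imwrite(f"pics/s6.png",np.hstack([crop(r["side"],(220,110,280,180),6),crop(r["top"],(385,80,445,150),6)]))
E
```

```text
time_s: 9.8
eef_pos: [657.1, -190.3, 112.1]
tool_rot: [3.141, 0.009, 0.005]
ft_force: [-0.2, 0.4, 4.9]
opening: 26.2
time_s: 10.0
eef_pos: [657.0, -190.3, 112.1]
tool_rot: [3.141, 0.009, 0.009]
ft_force: [2.6, 0.3, 5.6]
opening: 26.1
[ 0.36536517 -0.33971412 -0.01519057]
```

View pics/s6.png

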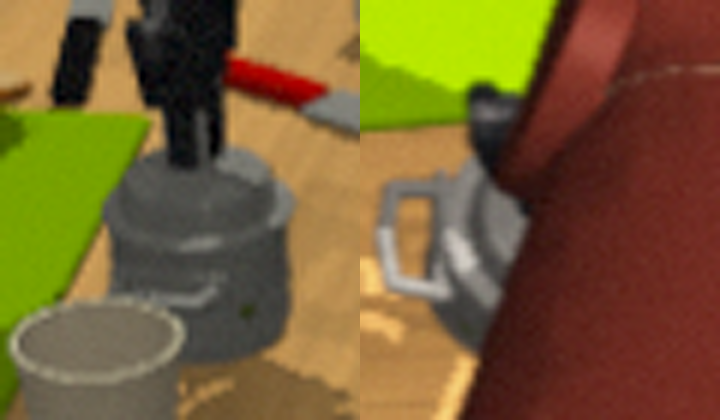

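```bash
python3 -m crank '[[20,0.8,0,0.5,0,0,0],[30,0,0,0,0,0,0],[40,0,0,0,0,0,0],[60,0,0,0,0,0,0],[60,0,0,0,0,0,0],[60,0,0,0,0,0,0],[60,0,0,10,0,0,0],[60,0,0,30,0,0,0],[60,0,0,40,0,0,0],[60,0,0,40,0,0,0],[60,0,0,40,0,0,0],[60,0,0,30,0,0,0]]' 60
python3 - <<'E'
from h import *
r=snap("s7")
cv2.imwrite(f"pics/s7.png",np.hstack([crop(r["side"],(220,110,280,180),6),crop(r["top"],(385,80,445,150),6)]))
E
```

```text
time_s: 11.3
eef_pos: [656.3, -190.4, 305.0]
tool_rot: [3.14, 0.009, 0.007]
ft_force: [0.6, -0.2, -0.1]
opening: 60.0
```

View pics/s7.png

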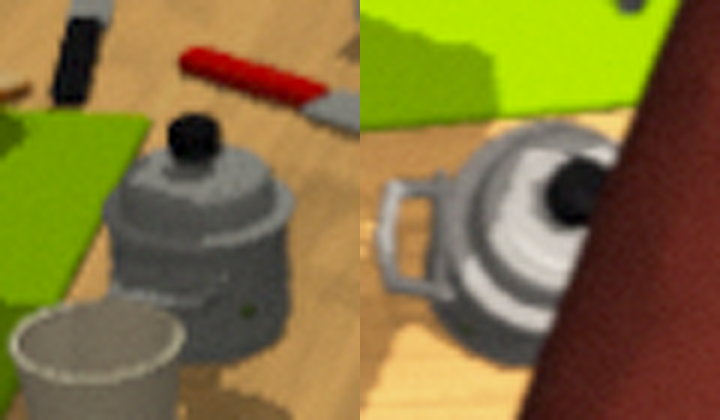

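```bash
cat >> h.py <<'E'
def knob(p,uv,hw=12,th=60):
    u,v=map(int,uv);b=(u-hw,v-hw,u+hw,v+hw)
    c=p["color"].astype(int).max(2)[b[1]:b[3],b[0]:b[2]]
    nn,lab,st,ce=cv2.connectedComponentsWithStats((c<th).astype(np.uint8)); i=1+st[1:,4].argmax(); return ce[i]+b[:2],st[i]
E
python3 - <<'E'
from h import *
r=load("s7")
k1,s1=knob(r["top"],proj(r["top"],[446,-6.5,138])[0]); k2,s2=knob(r["side"],proj(r["side"],[446,-6.5,138])[0])
print(k1,s1,k2,s2,tri([r["top"],r["side"]],[k1,k2]),atz(r["top"],k1,138),atz(r["side"],k2,138))
k2,s2=knob(r["side"],(252,131)); print(k2,s2,atz(r["side"],k2,108.5))
E
```

```text
[352.44680851 190.93617021] [ 8  7 10 11 94] [309.69230769 156.84615385] [  8   7  11  11 104] (array([446.92354699,  -5.5298976 , 139.85941163]), [np.float64(0.5694868440961671), np.float64(0.5694868440962227)]) [447.83592513  -5.65527607 138.        ] [446.94753043  -8.94923896 138.        ]
[251.75409836 133.06557377] [ 8 10  9  9 61] [ 657.20327269 -189.07593347  108.5       ]
```

```bash
python3 -m crank '[[60,-13,11.5,0,0,0,0],[60,-26.2,23,0,0,0,0],[60,-26.2,23,0,0,0,0],[60,-26.2,23,0,0,0,0],[60,-26.2,23,0,0,0,0],[60,-26.2,23,0,0,0,0],[60,-26.2,23,0,0,0,0],[60,-26.1,23,-20,0,0,0],[60,-13,11.4,-30,0,0,0],[60,0,0,-30,0,0,0],[60,0,0,-30,0,0,0],[60,0,0,-20,0,0,0],[60,0,0,-10,0,0,0],[60,0,0,0,0,0,0],[60,0,0,0,0,0,0],[60,0,0,0,0,0,0]]' 60
```

```text
time_s: 13.0
eef_pos: [447.5, -6.5, 161.9]
tool_rot: [3.141, 0.009, 0.004]
ft_force: [-0.5, 0.7, -0.2]
opening: 60.1
```

```bash
python3 -m crank '[[60,0,0,-12,0,0,0],[60,0,0,-8,0,0,0],[60,0,0,0,0,0,0],[40,0,0,0,0,0,0],[30,0,0,0,0,0,0],[20,0,0,0,0,0,0],[20,0,0,0,0,0,0],[20,0,0,0,0,0,0],[20,0,0,0,0,0,0]]' 60;  python3 -m crank '[[20,0,0,5,0,0,0],[20,0,0,15,0,0,0],[20,0,0,25,0,0,0],[20,0,0,30,0,0,0],[20,0,0,30,0,0,0],[20,0,0,30,0,0,0],[20,0,0,0,0,0,0],[20,0,0,0,0,0,0]]' 60
python3 - <<'E'
from h import *
r=snap("s8"); 
cv2.imwrite(f"pics/s8.png",crop(r["side"],(230,50,390,210),3.5))
E
```

```text
time_s: 13.9
eef_pos: [446.8, -6.3, 140.7]
tool_rot: [3.141, 0.009, 0.001]
ft_force: [-0.9, -0.2, 2.1]
opening: 26.2
time_s: 14.7
eef_pos: [446.5, -6.2, 275.1]
tool_rot: [-3.141, -0.009, -0.001]
ft_force: [-1.0, -0.9, -1.7]
opening: 26.2
```

View pics/s8.png

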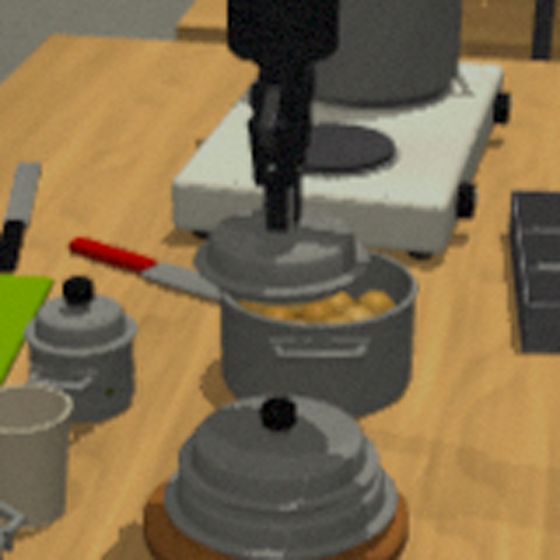

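```bash
python3 -m crank '[[20,0,15,0,0,0,0],[20,-1.2,32,0,0,0,0],[20,-1.2,32,0,0,0,0],[20,-1.2,32,0,0,0,0],[20,-1.2,32,0,0,0,0],[20,-1.2,32,0,0,0,0],[20,-1.2,32,0,0,0,0],[20,-1.2,32,0,0,0,0],[20,-1.2,32,-15,0,0,0],[20,-1.4,13.2,-25,0,0,0],[20,0,0,-30,0,0,0],[20,0,0,-25,0,0,0],[20,0,0,-15,0,0,0],[20,0,0,0,0,0,0],[20,0,0,0,0,0,0],[20,0,0,0,0,0,0]]' 60
python3 - <<'E'
from h import *
r=snap("s9"); E=robot.sense()["eef_pos"];print(E); L=E+[0,0,-44+1]
p=[((435.7,278,78),60,(0,255,0)),(tuple(L),64,(0,0,255))]
cv2.imwrite(f"pics/s9.png",np.hstack([crop(r["side"],(245,170,345,290),5,p)[:600],crop(r["top"],(200,145,290,265),5,p)[:600]])[:,:800])
E
```

```text
time_s: 16.4
eef_pos: [436.5, 278.3, 167.0]
tool_rot: [-3.14, -0.008, -0.004]
ft_force: [0.1, -0.5, -1.7]
opening: 26.2
[436.51436086 278.29499622 167.11845452]
```

View pics/s9.png

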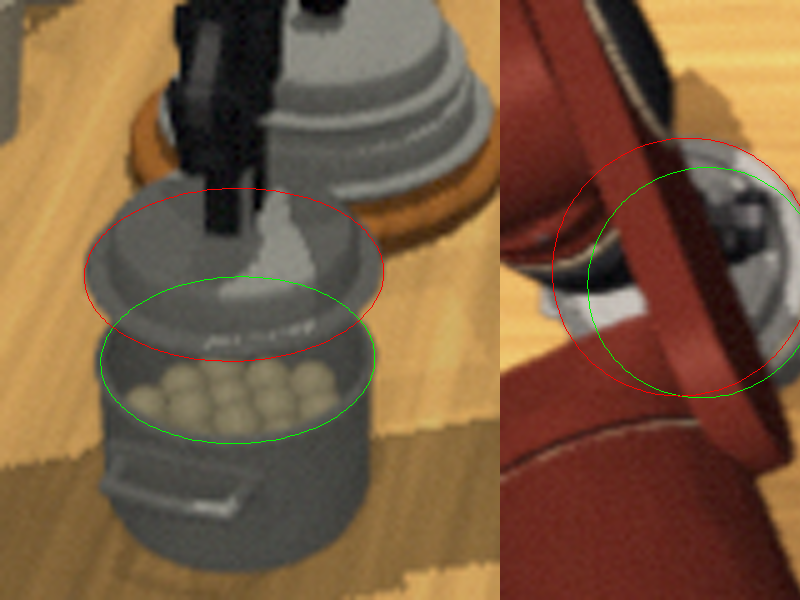

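```bash
python3 - <<'E'
from h import *
r=load("s9"); E=np.array([436.5,278.3,167.1]); p=r["side"]
for dz in(-45,-44,-43,-42):print(dz,fitc(p,E[:2],E[2]+dz,[64],8))
r0=load("s0"); 
for rad in([60],[57],[57,60]): print(fitc(r0["side"],(437,278),78,rad,8))
a=crop(r0["side"],(255,215,335,300),7)
b=crop(r0["side"],(255,215,335,300),7,[((437,276,78),60,(0,255,0)),((437,279,78),60,(0,0,255))])
cv2.imwrite("pics/s9b.png",np.hstack([a[:,:400],b[:,:400]])); cv2.imwrite("pics/s9c.png",np.hstack([crop(p,(255,200,335,290),6)[:,:380],crop(p,(255,200,335,290),6,[(tuple(E+[0,0,-43]),64,(0,0,255))])[:,:380]]))
E
```

```text
-45 (array([439.23398181, 269.3142753 ]), np.float64(94.77629089355469))
-44 (array([438.92308175, 270.60291584]), np.float64(95.11795806884766))
-43 (array([438.7459719 , 272.16215246]), np.float64(95.46477508544922))
-42 (array([438.39674616, 273.51249366]), np.float64(95.77308654785156))
(array([439.25505716, 277.98018372]), np.float64(139.22970581054688))
(array([437.4065237 , 276.77004576]), np.float64(135.90103149414062))
(array([437.87458302, 277.94938021]), np.float64(274.147216796875))
```

View pics/s9b.png

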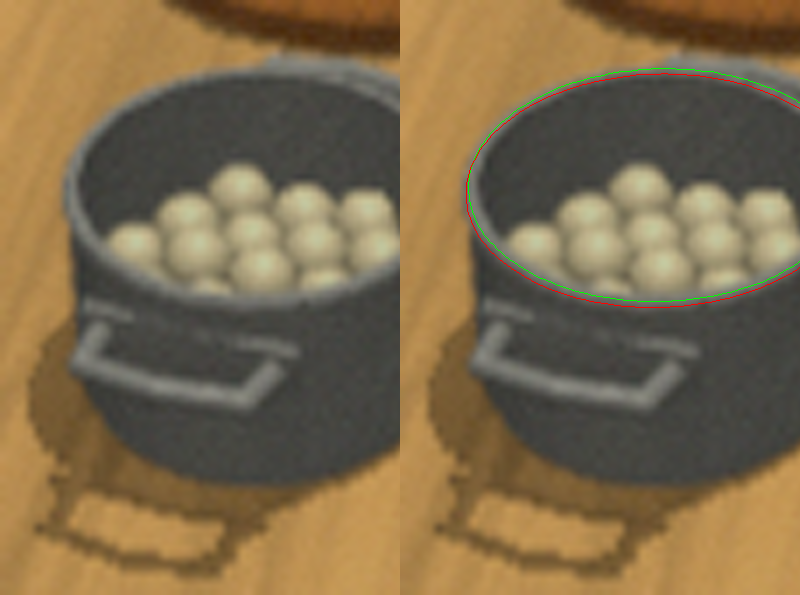

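View pics/s9c.png

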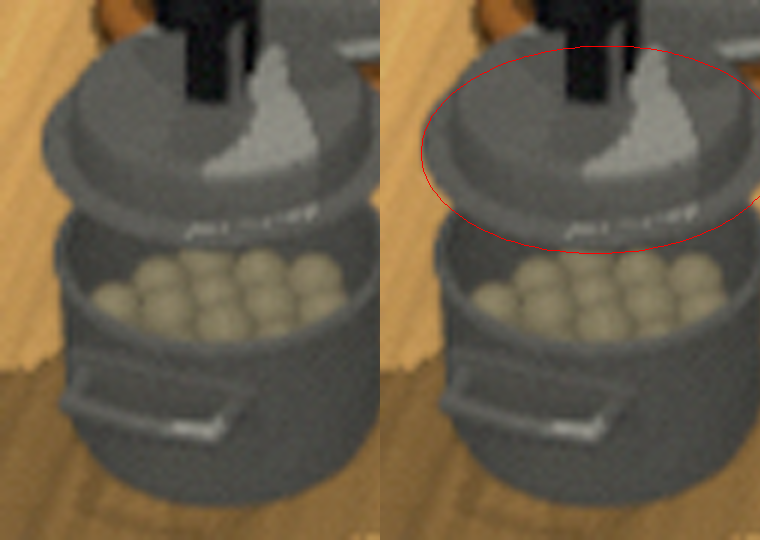

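```bash
python3 - <<'E'
from h import *
r=load("s9"); E=np.array([436.5,278.3,167.1]); p=r["top"]
b=(205,165,275,245)
C=[(tuple(E+[0,0,-43]),64,(0,0,255)),((437.5,279.3,78),60,(0,255,0))]
cv2.imwrite("pics/s9d.png",np.hstack([crop(p,b,5.5),crop(p,b,5.5,C)]))
E
```

```text
(no output)
```

View pics/s9d.png

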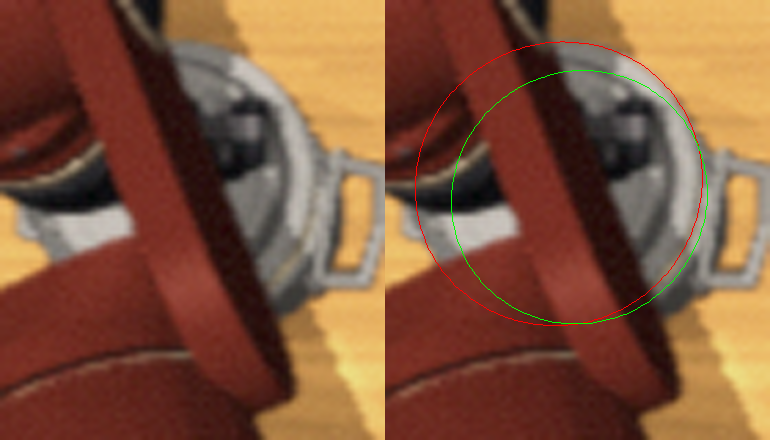

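```bash
python3 - <<'E'
from h import *
r=load("s9"); E=np.array([436.5,278.3,167.1]); p=r["top"]
b=(203,165,275,225)
im=crop(p,b,11)
C=proj(p,circ(E+[0,0,-43],64,90))
for q in C: 
    u,v=((q-[b[0],b[1]]+.5)*11).astype(int); cv2.circle(im,(int(u),int(v)),1,(0,0,255),-1)
C=proj(p,circ((437.5,279.3,78),60,90))
for q in C: 
    u,v=((q-[b[0],b[1]]+.5)*11).astype(int); cv2.circle(im,(int(u),int(v)),1,(0,255,0),-1)
cv2.imwrite("pics/s9e.png",im[:600])
E
```

```text
(no output)
```

View pics/s9e.png

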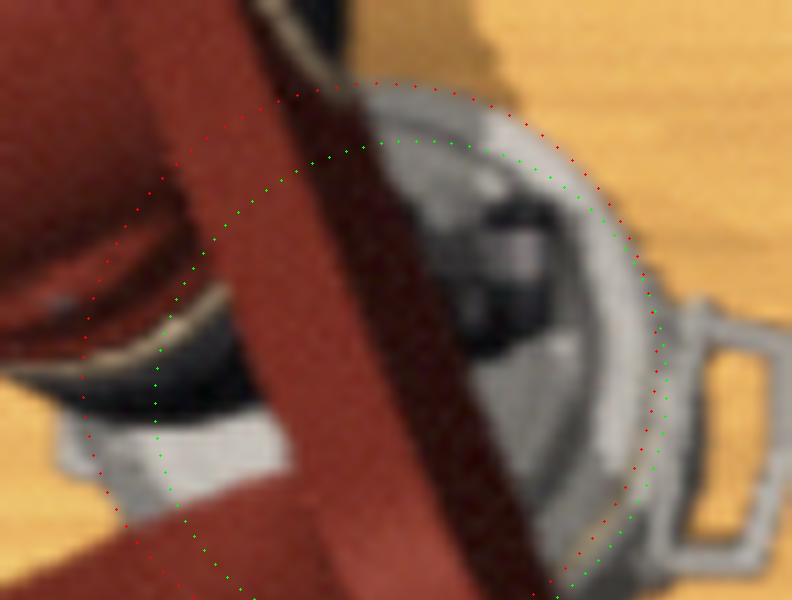

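```bash
python3 -m crank '[[20,0.8,0.5,-5,0,0,0],[20,0,0,-15,0,0,0],[20,0,0,-10,0,0,0],[20,0,0,-4,0,0,0],[20,0,0,0,0,0,0],[20,0,0,0,0,0,0]]' 60;python3 -m crank '[[20,0,0,-2,0,0,0],[20,0,0,-2,0,0,0],[20,0,0,0,0,0,0]]' 60;python3 -m crank '[[20,0,0,-2,0,0,0],[20,0,0,0,0,0,0]]' 60
```

```text
time_s: 17.1
eef_pos: [436.3, 278.5, 131.2]
tool_rot: [3.141, 0.009, -0.0]
ft_force: [0.5, 0.2, -1.1]
opening: 25.9
time_s: 17.4
eef_pos: [436.2, 278.4, 127.2]
tool_rot: [3.142, 0.009, -0.0]
ft_force: [-0.0, 0.2, -1.4]
opening: 26.2
time_s: 17.6
eef_pos: [436.2, 278.4, 125.1]
tool_rot: [3.141, 0.009, -0.0]
ft_force: [-0.3, 0.3, -1.0]
opening: 25.9
```

```bash
python3 -m crank '[[20,0,0,-1,0,0,0],[20,0,0,0,0,0,0]]' 60;python3 -m crank '[[20,0,0,-1,0,0,0],[20,0,0,0,0,0,0]]' 60
python3 - <<'E'
from h import *
r=snap("s10"); E=robot.sense()["eef_pos"];print(E)
cv2.imwrite(f"pics/s10.png",np.hstack([crop(r["side"],(250,200,340,290),5),crop(r["top"],(205,165,275,255),5)]))
E
```

```text
time_s: 17.8
eef_pos: [436.2, 278.4, 124.2]
tool_rot: [3.141, 0.009, -0.0]
ft_force: [-0.3, -1.5, -0.6]
opening: 26.1
time_s: 18.0
eef_pos: [436.2, 278.4, 123.2]
tool_rot: [3.142, 0.009, -0.0]
ft_force: [0.0, 0.2, -2.0]
opening: 26.0
[436.26810361 278.43655902 123.24139796]
```

View pics/s10.png

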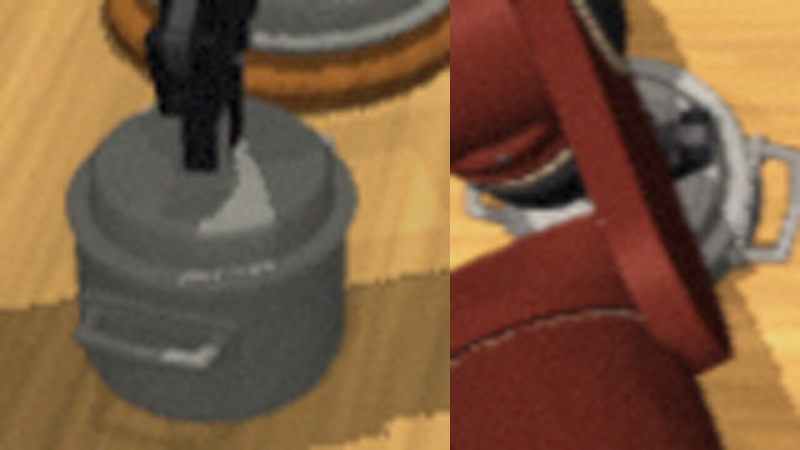

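Nearly seated and already inside the pot, with no contact forces yet. I'll keep going down.

```bash
for i in 1 2 3; do python3 -m crank '[[20,0,0,-0.7,0,0,0],[20,0,0,0,0,0,0]]' 60; done
```

```text
time_s: 18.3
eef_pos: [436.3, 278.4, 122.5]
tool_rot: [3.142, 0.009, -0.0]
ft_force: [-0.4, 0.0, -1.5]
opening: 25.9
time_s: 18.5
eef_pos: [436.2, 278.4, 121.8]
tool_rot: [3.142, 0.009, -0.0]
ft_force: [-0.8, 0.0, -2.3]
opening: 26.3
time_s: 18.7
eef_pos: [436.3, 278.5, 121.2]
tool_rot: [-3.142, -0.009, -0.0]
ft_force: [-0.5, -0.5, -1.6]
opening: 26.0
```

```bash
python3 -m crank '[[20,0,0,-0.7,0,0,0],[20,0,0,0,0,0,0]]' 60; python3 -m crank '[[20,0,0,-0.7,0,0,0],[20,0,0,0,0,0,0]]' 60; python3 -m crank '[[20,0,0,-0.7,0,0,0],[20,0,0,0,0,0,0]]' 60
```

```text
time_s: 18.9
eef_pos: [436.3, 278.5, 121.1]
tool_rot: [3.141, 0.009, -0.0]
ft_force: [-2.6, -1.8, 3.4]
opening: 26.0
time_s: 19.1
eef_pos: [436.4, 278.5, 121.1]
tool_rot: [3.141, 0.009, -0.001]
ft_force: [-4.4, -2.9, 7.3]
opening: 25.9
time_s: 19.3
eef_pos: [436.4, 278.5, 121.1]
tool_rot: [3.141, 0.009, -0.001]
ft_force: [-5.9, -3.6, 11.5]
opening: 26.2
```

```bash
python3 -m crank '[[20,0,0,1.2,0,0,0],[30,0,0,0,0,0,0],[40,0,0,0,0,0,0],[60,0,0,0,0,0,0],[60,0,0,0,0,0,0],[60,0,0,0,0,0,0],[60,0,0,10,0,0,0],[60,0,0,30,0,0,0],[60,0,0,40,0,0,0],[60,0,0,40,0,0,0],[60,0,0,0,0,0,0]]' 60
python3 - <<'E'
from h import *
r=snap("s11")
cv2.imwrite(f"pics/s11.png",np.hstack([crop(r["side"],(250,200,340,290),5),crop(r["top"],(205,165,275,255),5)]))
k1,s1=knob(r["top"],proj(r["top"],[446,-6.5,104])[0]); k2,s2=knob(r["side"],proj(r["side"],[446,-6.5,104])[0])
print(k1,s1,k2,s2,tri([r["top"],r["side"]],[k1,k2]),atz(r["top"],k1,104),atz(r["side"],k2,104))
E
```

```text
time_s: 20.4
eef_pos: [439.5, 280.0, 248.8]
tool_rot: [-3.136, -0.009, -0.02]
ft_force: [0.0, -0.1, 0.7]
opening: 60.0
[351.65060241 192.69879518] [ 8  6 10 10 83] [309.05747126 168.11494253] [ 8  7  9 11 87] (array([448.67751219,  -6.45199875, 105.52734322]), [np.float64(0.559611931294508), np.float64(0.5596119312947144)]) [449.5119706   -6.54561021 104.        ] [448.57980768  -9.09114373 104.        ]
```

View pics/s11.png

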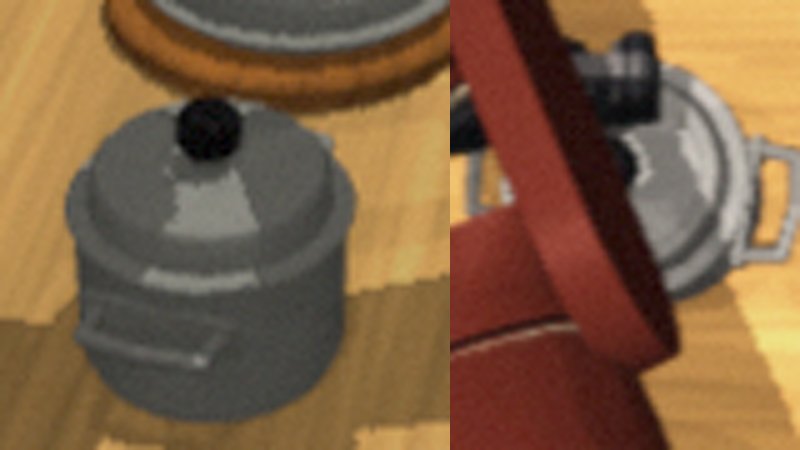

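```bash
python3 -m crank '[[60,0,-15,0,0,0,0],[60,1,-32,0,0,0,0],[60,1,-32,0,0,0,0],[60,1,-32,0,0,0,0],[60,1,-32,0,0,0,0],[60,1,-32,0,0,0,0],[60,1,-32,0,0,0,0],[60,1,-32,0,0,0,0],[60,1,-32,-20,0,0,0],[60,2,-14,-30,0,0,0],[60,0,0,-30,0,0,0],[60,0,0,-25,0,0,0],[60,0,0,-15,0,0,0],[60,0,0,0,0,0,0],[60,0,0,0,0,0,0],[60,0,0,0,0,0,0]]' 60
```

```text
time_s: 22.1
eef_pos: [446.6, -6.8, 121.1]
tool_rot: [3.141, 0.009, 0.002]
ft_force: [0.8, 0.1, -0.3]
opening: 60.0
```

```bash
python3 -m crank '[[60,1.7,0.3,-7,0,0,0],[60,0,0,-7,0,0,0],[60,0,0,0,0,0,0],[60,0,0,0,0,0,0]]' 60; python3 -m crank '[[40,0,0,0,0,0,0],[30,0,0,0,0,0,0],[20,0,0,0,0,0,0],[20,0,0,0,0,0,0],[20,0,0,0,0,0,0],[20,0,0,0,0,0,0]]' 60
```

```text
time_s: 22.5
eef_pos: [447.8, -6.1, 106.0]
tool_rot: [-3.141, -0.009, 0.001]
ft_force: [0.4, 0.3, 0.2]
opening: 59.7
time_s: 23.1
eef_pos: [448.4, -6.5, 106.9]
tool_rot: [3.141, 0.009, 0.001]
ft_force: [-1.2, -1.7, 4.7]
opening: 26.1
```

```bash
python3 -m crank '[[20,0,0,5,0,0,0],[20,0,0,15,0,0,0],[20,0,0,25,0,0,0],[20,0,0,30,0,0,0],[20,0,0,30,0,0,0],[20,0,0,30,0,0,0],[20,0,0,20,0,0,0],[20,0,0,0,0,0,0]]' 60; python3 -m crank '[[20,13,11.2,0,0,0,0],[20,26,22.3,0,0,0,0],[20,26,22.3,0,0,0,0],[20,26,22.3,0,0,0,0],[20,26,22.3,0,0,0,0],[20,26,22.3,0,0,0,0],[20,26,22.3,0,0,0,0],[20,26,22.3,0,0,0,0],[20,26,22.3,0,0,0,0],[20,13,11.2,-10,0,0,0],[20,0,0,-30,0,0,0],[20,0,0,-30,0,0,0],[20,0,0,-15,0,0,0],[20,0,0,0,0,0,0],[20,0,0,0,0,0,0],[20,0,0,0,0,0,0]]' 60
python3 - <<'E'
from h import *
r=snap("s12"); E=robot.sense()["eef_pos"];print(E); L=E+[0,0,-42.4]
p=[((682.3,194.2,87),74,(0,255,0)),(tuple(L),78,(0,0,255))]
cv2.imwrite("pics/s12a.png",np.hstack([crop(r["side"],(150,130,250,260),4),crop(r["side"],(150,130,250,260),4,p)]))
cv2.imwrite("pics/s12b.png",np.hstack([crop(r["top"],(225,60,325,170),4),crop(r["top"],(225,60,325,170),4,p)]))
E
```

```text
time_s: 23.9
eef_pos: [449.2, -6.1, 264.1]
tool_rot: [3.141, 0.009, 0.008]
ft_force: [-0.5, -0.9, -2.1]
opening: 26.3
time_s: 25.5
eef_pos: [683.1, 194.7, 178.6]
tool_rot: [-3.141, -0.009, -0.005]
ft_force: [0.0, -0.0, -2.5]
opening: 25.9
[683.08518785 194.70988387 178.88014714]
```

View pics/s12a.png

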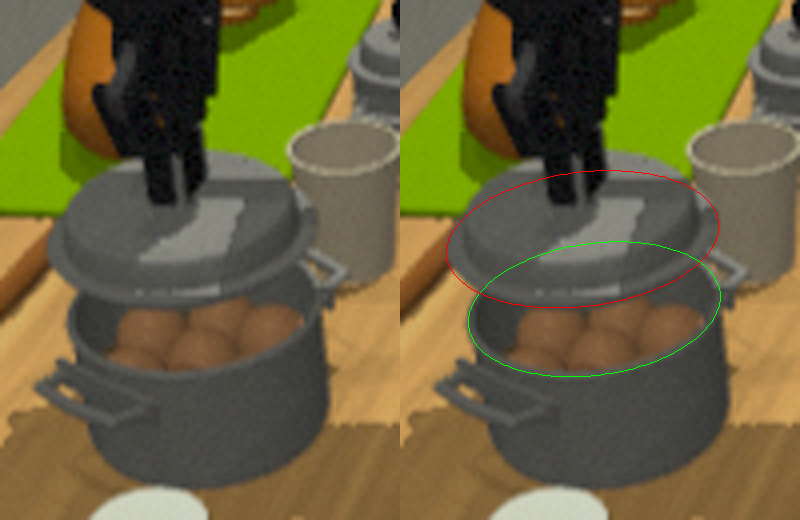

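View pics/s12b.png

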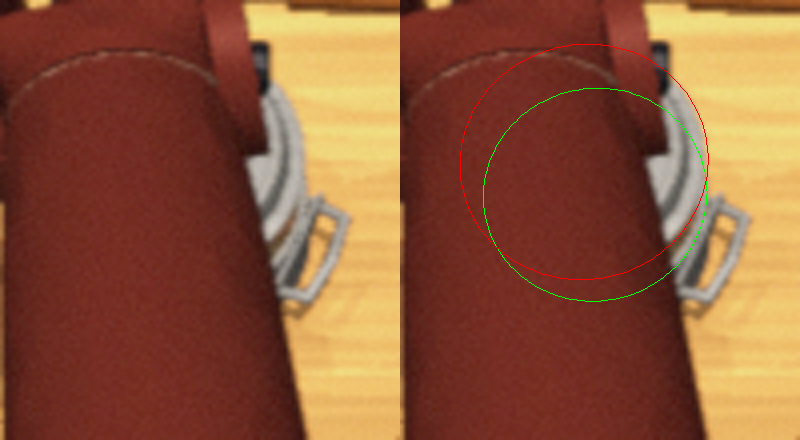

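```bash
python3 -m crank '[[20,-0.5,-0.6,-5,0,0,0],[20,0,0,-15,0,0,0],[20,0,0,-12,0,0,0],[20,0,0,-5,0,0,0],[20,0,0,0,0,0,0],[20,0,0,0,0,0,0]]' 60;python3 -m crank '[[20,0,0,-2,0,0,0],[20,0,0,-2,0,0,0],[20,0,0,0,0,0,0]]' 60;python3 -m crank '[[20,0,0,-2,0,0,0],[20,0,0,0,0,0,0]]' 60
```

```text
time_s: 26.2
eef_pos: [681.4, 194.0, 138.9]
tool_rot: [3.142, 0.009, -0.001]
ft_force: [0.2, 0.8, -2.6]
opening: 26.3
time_s: 26.5
eef_pos: [681.5, 194.0, 135.3]
tool_rot: [3.142, 0.009, 0.0]
ft_force: [-0.2, 0.9, -2.8]
opening: 25.9
time_s: 26.7
eef_pos: [681.3, 193.9, 133.0]
tool_rot: [3.142, 0.009, -0.001]
ft_force: [0.4, 0.7, -2.4]
opening: 26.2
```

```bash
python3 -m crank '[[20,0,0,-1,0,0,0],[20,0,0,0,0,0,0]]' 60; python3 -m crank '[[20,0,0,-0.8,0,0,0],[20,0,0,0,0,0,0]]' 60; python3 -m crank '[[20,0,0,-0.7,0,0,0],[20,0,0,0,0,0,0]]' 60; python3 -m crank '[[20,0,0,-0.7,0,0,0],[20,0,0,0,0,0,0]]' 60
python3 - <<'E'
from h import *
r=snap("s13")
cv2.imwrite("pics/s13.png",np.hstack([crop(r["side"],(150,150,250,260),4),crop(r["top"],(225,60,325,170),4)]))
E
```

```text
time_s: 26.9
eef_pos: [681.4, 194.0, 132.2]
tool_rot: [3.142, 0.009, -0.0]
ft_force: [-0.0, -0.8, -3.3]
opening: 26.1
time_s: 27.1
eef_pos: [681.4, 193.9, 131.4]
tool_rot: [-3.142, -0.009, 0.0]
ft_force: [-0.1, 0.2, -3.6]
opening: 26.1
time_s: 27.3
eef_pos: [681.4, 194.0, 130.7]
tool_rot: [3.142, 0.009, -0.0]
ft_force: [-0.2, -0.3, -2.4]
opening: 25.8
time_s: 27.5
eef_pos: [681.6, 194.0, 130.3]
tool_rot: [-3.142, -0.009, -0.0]
ft_force: [-0.1, -0.1, -1.7]
opening: 26.2
```

View pics/s13.png

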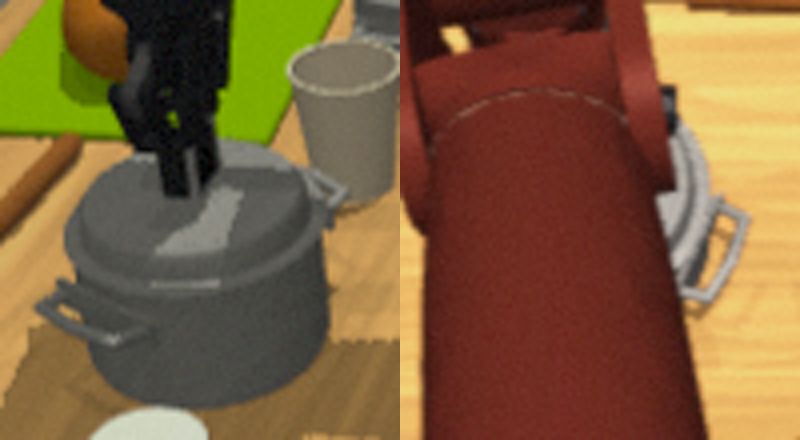

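```bash
python3 -m crank '[[20,0,0,-0.7,0,0,0],[20,0,0,0,0,0,0]]' 60; python3 -m crank '[[20,0,0,-0.7,0,0,0],[20,0,0,0,0,0,0]]' 60
```

```text
time_s: 27.8
eef_pos: [681.6, 194.0, 130.3]
tool_rot: [-3.142, -0.009, -0.0]
ft_force: [-2.6, -1.0, 2.5]
opening: 26.4
time_s: 28.0
eef_pos: [681.6, 194.0, 130.2]
tool_rot: [3.142, 0.009, 0.0]
ft_force: [-5.2, -1.0, 5.8]
opening: 26.3
```

```bash
python3 -m crank '[[20,0,0,0.8,0,0,0],[30,0,0,0,0,0,0],[40,0,0,0,0,0,0],[60,0,0,0,0,0,0],[60,0,0,0,0,0,0],[60,0,0,0,0,0,0],[60,0,0,10,0,0,0],[60,0,0,30,0,0,0],[60,0,0,40,0,0,0],[60,0,0,40,0,0,0],[60,0,0,0,0,0,0]]' 60
python3 - <<'E'
from h import *
r=snap("s14")
cv2.imwrite(f"pics/s14.png",np.hstack([crop(r["side"],(150,150,250,260),4),crop(r["top"],(225,60,325,170),4)]))
k1,s1=knob(r["top"],proj(r["top"],[448,-6.5,70])[0]); k2,s2=knob(r["side"],proj(r["side"],[448,-6.5,70])[0])
print(k1,s1,k2,s2,tri([r["top"],r["side"]],[k1,k2]),atz(r["top"],k1,70),atz(r["side"],k2,70))
E
```

```text
time_s: 29.1
eef_pos: [684.9, 194.6, 259.9]
tool_rot: [-3.139, -0.009, -0.023]
ft_force: [-0.7, -0.1, 0.1]
opening: 60.4
[351.04109589 195.79452055] [ 9  8  9 10 73] [309.62790698 179.1744186 ] [ 8  7 10 11 86] (array([446.92312792,  -7.62486853,  70.98640178]), [np.float64(0.2554099325521587), np.float64(0.25540993255218514)]) [447.34585001  -7.69057863  70.        ] [446.95207302  -9.26672159  70.        ]
```

View pics/s14.png

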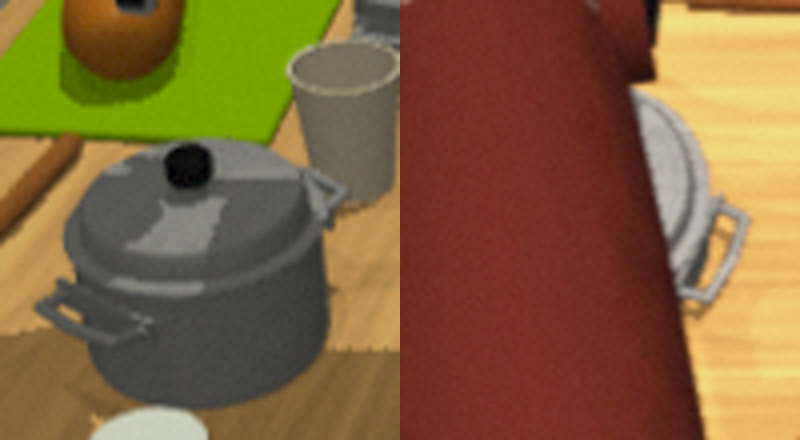

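```bash
python3 -m crank '[[60,-13,-11.2,0,0,0,0],[60,-26.2,-22.4,0,0,0,0],[60,-26.2,-22.4,0,0,0,0],[60,-26.2,-22.4,0,0,0,0],[60,-26.2,-22.4,0,0,0,0],[60,-26.2,-22.4,0,0,0,0],[60,-26.2,-22.4,0,0,0,0],[60,-26.2,-22.4,0,0,0,0],[60,-26.2,-22.4,-20,0,0,0],[60,-13,-11.2,-30,0,0,0],[60,0,0,-40,0,0,0],[60,0,0,-30,0,0,0],[60,0,0,-25,0,0,0],[60,0,0,-10,0,0,0],[60,0,0,0,0,0,0],[60,0,0,0,0,0,0],[60,0,0,0,0,0,0]]' 60
```

```text
time_s: 30.9
eef_pos: [447.1, -7.8, 96.1]
tool_rot: [3.141, 0.009, 0.004]
ft_force: [0.1, 0.5, 0.7]
opening: 59.9
```

```bash
python3 -m crank '[[60,0,0,-13,0,0,0],[60,0,0,-9.5,0,0,0],[60,0,0,0,0,0,0],[60,0,0,0,0,0,0]]' 60; python3 -m crank '[[40,0,0,0,0,0,0],[30,0,0,0,0,0,0],[20,0,0,0,0,0,0],[20,0,0,0,0,0,0],[20,0,0,0,0,0,0],[20,0,0,0,0,0,0]]' 60
```

```text
time_s: 31.3
eef_pos: [445.4, -7.5, 71.4]
tool_rot: [-3.141, -0.009, 0.002]
ft_force: [-0.2, -0.7, 0.8]
opening: 59.8
time_s: 31.9
eef_pos: [446.4, -7.9, 72.7]
tool_rot: [3.141, 0.009, 0.002]
ft_force: [-1.1, -0.8, 5.2]
opening: 26.1
```

```bash
python3 -m crank '[[20,0,0,5,0,0,0],[20,0,0,15,0,0,0],[20,0,0,25,0,0,0],[20,0,0,30,0,0,0],[20,0,0,30,0,0,0],[20,0,0,30,0,0,0],[20,0,0,20,0,0,0],[20,0,0,0,0,0,0]]' 60; python3 -m crank '[[20,0,-15,0,0,0,0],[20,1.5,-32,0,0,0,0],[20,1.5,-32,0,0,0,0],[20,1.5,-32,0,0,0,0],[20,1.5,-32,0,0,0,0],[20,1.5,-32,0,0,0,0],[20,1.5,-32,0,0,0,0],[20,1.5,-32,0,0,0,0],[20,1.3,-26,-5,0,0,0],[20,0,0,-25,0,0,0],[20,0,0,-15,0,0,0],[20,0,0,0,0,0,0],[20,0,0,0,0,0,0],[20,0,0,0,0,0,0]]' 60
python3 - <<'E'
from h import *
r=snap("s15"); E=robot.sense()["eef_pos"];print(E); L=E+[0,0,-42.2]
p=[((458.2,-272.8,96),88,(0,255,0)),(tuple(L),92,(0,0,255))]
cv2.imwrite("pics/s15a.png",np.hstack([crop(r["side"],(275,75,375,185),4),crop(r["side"],(275,75,375,185),4,p)]))
cv2.imwrite("pics/s15b.png",np.hstack([crop(r["top"],(400,120,510,240),3.6),crop(r["top"],(400,120,510,240),3.6,p)]))
E
```

```text
time_s: 32.7
eef_pos: [447.1, -7.7, 229.6]
tool_rot: [3.141, 0.009, 0.008]
ft_force: [0.3, -0.4, -2.3]
opening: 26.0
time_s: 34.1
eef_pos: [458.2, -272.4, 182.8]
tool_rot: [3.141, 0.01, 0.002]
ft_force: [0.4, -0.6, -3.0]
opening: 26.1
[ 458.35082099 -272.66929647  183.36058715]
```

View pics/s15a.png

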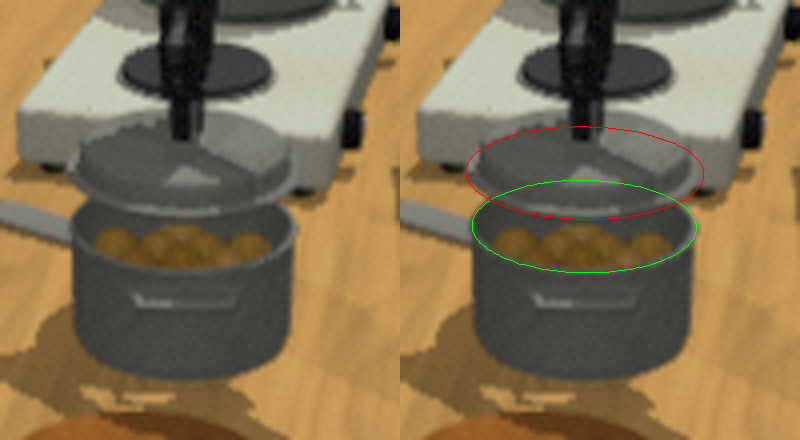

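View pics/s15b.png

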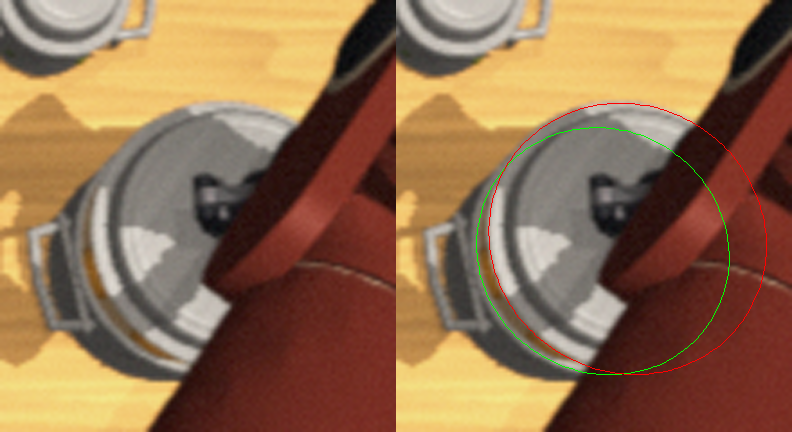

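```bash
python3 -m crank '[[20,0,0,-5,0,0,0],[20,0,0,-15,0,0,0],[20,0,0,-10,0,0,0],[20,0,0,-4,0,0,0],[20,0,0,0,0,0,0],[20,0,0,0,0,0,0]]' 60;python3 -m crank '[[20,0,0,-2,0,0,0],[20,0,0,-2,0,0,0],[20,0,0,0,0,0,0]]' 60
```

```text
time_s: 34.8
eef_pos: [457.7, -272.7, 147.9]
tool_rot: [-3.141, -0.009, 0.0]
ft_force: [0.2, -0.7, -3.0]
opening: 26.4
time_s: 35.1
eef_pos: [457.7, -272.6, 143.9]
tool_rot: [-3.142, -0.009, 0.0]
ft_force: [0.0, 0.1, -3.0]
opening: 26.4
```

```bash
python3 -m crank '[[20,0,0,-1.5,0,0,0],[20,0,0,0,0,0,0]]' 60; python3 -m crank '[[20,0,0,-1.5,0,0,0],[20,0,0,0,0,0,0]]' 60; python3 -m crank '[[20,0,0,-0.8,0,0,0],[20,0,0,0,0,0,0]]' 60; python3 -m crank '[[20,0,0,-0.7,0,0,0],[20,0,0,0,0,0,0]]' 60;  python3 -m crank '[[20,0,0,-0.7,0,0,0],[20,0,0,0,0,0,0]]' 60
python3 - <<'E'
from h import *
r=snap("s16")
cv2.imwrite("pics/s16.png",np.hstack([crop(r["side"],(275,75,375,185),4),crop(r["top"],(400,130,500,240),4)]))
E
```

```text
time_s: 35.3
eef_pos: [457.6, -272.6, 142.4]
tool_rot: [-3.141, -0.009, 0.0]
ft_force: [0.3, 0.6, -4.2]
opening: 26.2
time_s: 35.5
eef_pos: [457.6, -272.5, 140.8]
tool_rot: [-3.141, -0.009, 0.0]
ft_force: [-0.1, -0.3, -2.9]
opening: 26.1
time_s: 35.7
eef_pos: [457.6, -272.6, 140.1]
tool_rot: [-3.141, -0.009, 0.0]
ft_force: [0.9, -0.2, -3.1]
opening: 26.0
time_s: 35.9
eef_pos: [457.7, -272.6, 139.4]
tool_rot: [-3.141, -0.009, 0.0]
ft_force: [-0.0, -0.3, -3.2]
opening: 26.3
time_s: 36.1
eef_pos: [457.8, -272.7, 138.9]
tool_rot: [3.141, 0.009, 0.0]
ft_force: [-0.8, 0.1, -2.0]
opening: 25.7
```

View pics/s16.png

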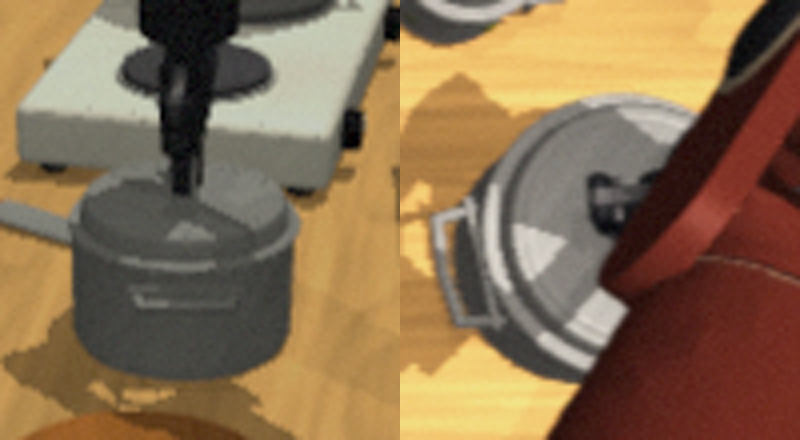

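```bash
python3 -m crank '[[20,0,0,-0.7,0,0,0],[20,0,0,0,0,0,0]]' 60; python3 -m crank '[[20,0,0,-0.7,0,0,0],[20,0,0,0,0,0,0]]' 60
```

```text
time_s: 36.4
eef_pos: [457.8, -272.7, 138.9]
tool_rot: [3.142, 0.009, -0.0]
ft_force: [-2.4, 2.6, 3.3]
opening: 25.8
time_s: 36.6
eef_pos: [457.8, -272.7, 138.8]
tool_rot: [-3.142, -0.009, 0.0]
ft_force: [-5.0, 3.9, 7.6]
opening: 26.1
```

Contact is at 138.9, against 139.2 predicted for fully home. I'll release, back off and check everything.

```bash
python3 -m crank '[[20,0,0,0.8,0,0,0],[30,0,0,0,0,0,0],[40,0,0,0,0,0,0],[60,0,0,0,0,0,0],[60,0,0,0,0,0,0],[60,0,0,0,0,0,0],[60,0,0,10,0,0,0],[60,0,0,30,0,0,0],[60,0,0,40,0,0,0],[60,0,0,40,0,0,0],[60,-15,-25,0,0,0,0],[60,-25,-35,0,0,0,0],[60,-25,-35,0,0,0,0],[60,-25,-35,0,0,0,0],[60,-25,-35,0,0,0,0],[60,-25,-35,0,0,0,0],[60,-25,-35,0,0,0,0],[60,-25,-35,0,0,0,0],[60,-15,-20,0,0,0,0],[60,0,0,0,0,0,0]]' 60
python3 - <<'E'
from h import *
r=snap("s17")
crop(r["top"],(190,70,510,250),2.5,out="pics/s17t.png")
crop(r["side"],(150,90,390,290),3.2,out="pics/s17s.png")
E
```

```text
time_s: 38.6
eef_pos: [250.5, -564.9, 258.8]
tool_rot: [3.141, 0.003, -0.001]
ft_force: [-0.8, 0.6, 0.7]
opening: 60.1
```

View pics/s17t.png

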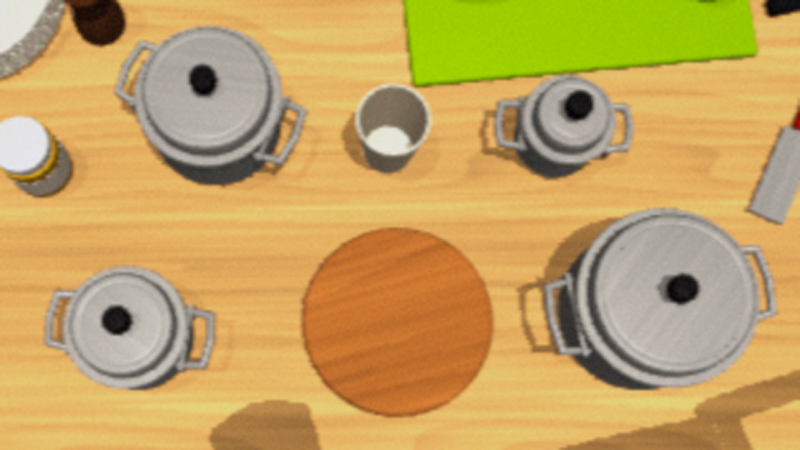

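View pics/s17s.png

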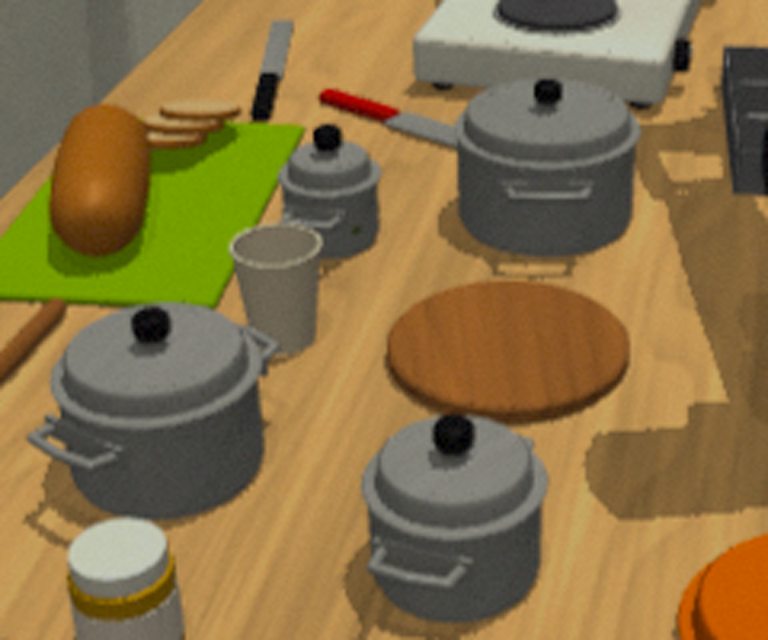

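All four lids look seated, and the cup and jar haven't moved. One numeric check of height and level before I hand in.

```bash
python3 - <<'E'
from h import *
r=load("s17"); r0=load("s0")
X={'a':(457.8,-272.7,84,92),'b':(681.6,194,75,78),'c':(436.4,278.5,66,64),'d':(657,-190.3,56,50)}
for k,(x,y,z,R) in X.items():
    ks=[knob(r[n],proj(r[n],[x,y,z+52.5])[0])[0] for n in("top","side")]
    P,e=tri([r["top"],r["side"]],ks)
    print(k,"knob",P.round(1),"expect z",z+52.5,"| top: knob",atz(r["top"],ks[0],z+52.5)[:2].round(1),"flange",fitc(r["top"],(x,y),z+13,[R],6)[0].round(1),"| side: knob",atz(r["side"],ks[1],z+52.5)[:2].round(1))
for n in r:
    d=cv2.absdiff(r[n]["color"],r0[n]["color"]).max(2)
    for o,P in(("cup",0),("jar",0)):
        m=[robot.silhouettes]  
c={"top":((330,98,365,140),(183,112,222,152)),"side":((218,155,256,205),(168,250,212,292))}
for n in c:
    for b in c[n]: print(n,b,cv2.absdiff(r[n]["color"][b[1]:b[3],b[0]:b[2]],r0[n]["color"][b[1]:b[3],b[0]:b[2]]).mean().round(1))
E
```

```text
a knob [ 458.9 -270.8  137.2] expect z 136.5 | top: knob [ 459.5 -271.1] flange [ 460.1 -272.1] | side: knob [ 458.7 -272.4]
b knob [681.2 195.3 128.2] expect z 127.5 | top: knob [681.3 195.3] flange [682.6 195.8] | side: knob [681.9 194.1]
c knob [436.9 279.2 119. ] expect z 118.5 | top: knob [437.2 279.3] flange [437.7 280.2] | side: knob [436.9 278.5]
d knob [ 657.1 -188.5  108.7] expect z 108.5 | top: knob [ 657.5 -188.5] flange [ 658.9 -189.5] | side: knob [ 657.  -188.8]
top (330, 98, 365, 140) 2.8
top (183, 112, 222, 152) 2.7
side (218, 155, 256, 205) 5.0
side (168, 250, 212, 292) 2.2
```

Knob heights are within 0.7 mm of the seated values, and the knobs are centred over the flanges to about 1.5 mm, so the lids are level. The cup and jar pixels are unchanged. Handing in.

```bash
python3 -c "
from rig import robot
print(robot.job_done(), robot.sense()['time_s'])"
```

```text
the job is handed in; nothing more can be done
the job is handed in; nothing more can be done
```

All four lids are on their own pots, and I handed the job in at about 39 s of the 123 s allowed. I took the pile apart from the top by the knobs (d, c, b, a). Each lid went down in small steps until it touched, was pressed with no more than about 12 N, then released.

**Seating:** First contact came within about 1 mm of the tool height predicted for a fully seated lid on every pot. After I backed away, the camera put the knobs at 137.2, 128.2, 119.0 and 108.7 mm for a, b, c and d. The seated values are 136.5, 127.5, 118.5 and 108.5 mm. Knob and flange centres agree to about 1.7 mm, so the lids are level as far as the cameras can tell.

**Left alone:** The cup and jar look the same as at the start in both views, and the orange look-alike lid was never approached.

**What disagreed:** The two cameras differed by 5 to 8 mm in y on where the pot rims were. I settled it by comparing each held lid with its pot in the same picture, and by feeling for contact.

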